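Seam a clay slab, load the tiles and set the warming plate

ROBOT

A 6-joint arm with a two-finger parallel gripper is mounted at the origin on the work surface. World frame = base frame: x ahead of the robot, y to its left, z up, the work surface at z = 0. Lengths are in m, angles in rad, forces in N, time in s.
With the tool pointing down it reaches from about 0.35 to 0.85 m from the base axis. Payload 8.1 kg.
Tool frame: the origin (TCP) lies at the centre of the arm's flange, where the gripper is bolted on; the fingertips stand 186 mm ahead of it and the grasp point (between the pads) lies 167 mm ahead of it; z points along the fingers, y is the direction in which the jaws open and shut (so a half turn about z gives the same grasp; the last joint's range is limited). The gripper opens to 93 mm and grips with 3 to 60 N. Pads are 15 mm wide; open, the fingers measure 128 mm over their backs; the gripper's body (75 mm by 188 mm) begins 65 mm behind the grasp point.
Start: joints at [-1.267, 0.13, 1.488, -0, 1.523, -0.085], TCP at [0.227, -0.555, 0.405] pointing down, gripper open.
Joint ranges: [-2.96, 2.96], [-0.89, 2.26], [0.02, 2.5], [-1.34, 4.48], [0, 2.73], [-2.66, 2.66]. Speed limits (rad/s): [2.39, 2.39, 2.79, 3.14, 3.14, 3.14].

INTERFACE

Orientations are given as a unit quaternion [w, x, y, z].
In Python, from cell import get_obs, optics, bot gives the robot as it stands. The module is installed in compiled form; this text tells all that it offers.
- The arm moves only by the tool drive_tool, never from a script. Its argument "plan" is a list of rows, each a list of 2 entries, a list of its own where there are three numbers: the shift along the tool's x, y, z in m, then the turn about the tool's z in degrees. In form: [[[dx, dy, dz], roll], ...]. A call has 1 to 20 rows; each row shifts and turns the pose as measured when the row begins, along the tool's axes as they then stand; what a row does not reach is not made up. A row lasts 1/12 s, in which the tool goes at most 41.7 mm and 7.16 degrees, less where a joint would pass 70% of its speed; a pose out of reach is approached as far as the arm can. A call is refused whole if a number of a shift passes 0.0417 or a number of a turn 7.16, either way. A call with a gripper value outside its range is refused whole. "claw" is the finger opening in m, from 0 to 0.093, set as the call begins (left out, the last holds). The fingers move at their own pace and stop on an object; the grip force is fixed at half the most. Time passes only in rows, so rows that do not move let the fingers close. It gives the time, the measured TCP pose, the force and the opening at its end, in the units of the state.
- get_obs(): the state, without advancing time (a new reading comes with each control period).
- optics.capture(name): name is "scene" or "top"; returns the picture (480x640x3 uint8, red, green, blue); there is no depth.
- optics.get_calibration(name): a dict with "fx", "fy", "cx", "cy" (pixels), "position" and "orientation" of the camera in the world. Camera axes: x right, y down, z forward; pixel columns grow to the right and rows downward; lengths in m; the calibration is good to about 2 mm. A picture is of the moment at which its call begins. get_calibration takes no time and is no camera call.
- bot.job_done(): hands the job in, once; it reports no verdict.
The state is a dict: "time_s": time; "joints": joint angles; "joint_velocities": joint speeds; "joint_efforts": joint torques, N m; "ee_pos": TCP position; "tool_rot": TCP orientation; "wrist_force": force on the tool from outside, world axes, zero at the start; "moment": the same for the moment, N m; "finger_gap": finger opening in m.
Only numpy, scipy, OpenCV 4.12 (cv2) and the standard library are available. Lean on these libraries where they do the work, as an engineer would, in place of code of your own. Each camera call takes 0.05 s, during which the arm holds its last target.

TASK

Get the clay ready to dry: first take the stylus from its rest and draw its ball tip along the seam in the slab, down in the channel, in one slow, light, steady pass (about 2 cm/s) from the stamped end to the other end, and lay the stylus back level in the notches of its rest. Then put every loose clay tile flat on the bare part of the warming plate, side by side and not stacked, and only after that turn the dial clockwise until its pointer points at the steel flag on the scale. Leave the cup, the bottle and the cutter where they are.

Things in the scene. Friction and masses are not known exactly. Their poses are not given: they have to be found in the camera images.
- dryer: warming plate: fixed grey box 320 (x) x 300 (y) mm, flat level top 50 mm above the table. Origin: centre of its underside, x away from the robot. On its top: black control strip with the dial along the near edge (x -160 to -73 mm), then the bare aluminium plate for the tiles (x -67 to about +45), then the slab. Tiles in a row at x = -20 mm keep 40 mm or more from slab and dial.
- slab: fixed rigid clay slab on the plate's far part, 86 (x) x 200 (y) x 14 mm; origin: centre of its underside, 50 mm above the table. Its seam, an open channel 12 mm wide, 6 mm deep (floor 8 mm above the underside), runs from one short end to the other, two straight legs with a 33 degree bend at mid-length. A round stamp 14 mm wide marks the -y end, where the seam begins.
- seam0 (a point): point 0 of the seam, on the channel's floor centre line, the first point, near the stamped end; points are 25 mm apart along the slab's y
- seam1 (a point): point 1 of the seam, on the channel's floor centre line; points are 25 mm apart along the slab's y
- seam2 (a point): point 2 of the seam, on the channel's floor centre line; points are 25 mm apart along the slab's y
- seam3 (a point): point 3 of the seam, on the channel's floor centre line, at the bend (channel straight on each side); points are 25 mm apart along the slab's y
- seam4 (a point): point 4 of the seam, on the channel's floor centre line; points are 25 mm apart along the slab's y
- seam5 (a point): point 5 of the seam, on the channel's floor centre line; points are 25 mm apart along the slab's y
- seam6 (a point): point 6 of the seam, on the channel's floor centre line, the last point; points are 25 mm apart along the slab's y
- stylus: seaming stylus, 60 g: straight square wooden handle, x -60 to +60 mm, 16 mm wide (y), z 0 to 16 mm; at its +x end a steel wire bends down to a 6 mm ball. Origin: centre of the handle's underside, x towards the tip; centre of mass within 10 mm of mid-handle. Starts level in its rest. Held level, only the ball and wire reach into the seam.
- stylus_tip (a point): lowest point of the stylus's ball: 95 mm in x and 40 mm below the origin, in the stylus's frame
- rest: fixed wooden rest for the stylus: base 140 x 70 x 8 mm, two notched uprights 12 mm thick at x = -45 and +45 mm. Notches 26 mm wide (y), floor 55 mm above the table, cheeks 10 mm thick and 14 mm high above that floor. 78 mm free for fingers between the uprights. Origin: centre of its underside; the tip end of the stylus points to +x.
- rest_seat (a point): point midway between the two notches at the height of their floor; the stylus's origin starts here
- dial (a joint): the dial's angle in rad, 0 to 5.2, growing clockwise seen from above; stays where it is left (friction about 0.05 N m)
- dial_grip (a point): on the dial's vertical axis, 31 mm above the plate's top: height to grip. The white dial is a disc 44 mm wide, 9 mm high, with an upright bar on it, 44 mm long, 14 mm thick, top 40 mm above the plate; a beak and a black line mark the bar's pointer end. The axis is at x = -115 mm, y = 0 in the dryer's frame.
- dial_pointer (a point): point 30 mm out from the dial's axis on the line of the pointer: shows where the pointer points; turns with the dial
- flag_point (a point): the same 30 mm out from the dial's axis, at the inner point of the small steel flag (12 x 6 x 6 mm, fixed, standing on the scale round the dial) that marks the wanted setting. The pointer must be 1 to 3.9 rad clockwise of its start to point at it.
- tile1: square tile of brown leather-hard clay, 44 x 44 x 10 mm, 40 g; origin at the centre of its underside, z up out of its face, x and y along its edges. It starts lying on the table (on the thin lilac sheet, which has no height) to the robot's left. Two to four of the four tiles are present; an absent one reads None throughout.
- tile2: square tile of brown leather-hard clay, 44 x 44 x 10 mm, 40 g; origin at the centre of its underside, z up out of its face, x and y along its edges. It starts lying on the table (on the thin lilac sheet, which has no height) to the robot's left. Two to four of the four tiles are present; an absent one reads None throughout.
- tile3: square tile of brown leather-hard clay, 44 x 44 x 10 mm, 40 g; origin at the centre of its underside, z up out of its face, x and y along its edges. It starts lying on the table (on the thin lilac sheet, which has no height) to the robot's left. Two to four of the four tiles are present; an absent one reads None throughout.
- tile4: square tile of brown leather-hard clay, 44 x 44 x 10 mm, 40 g; origin at the centre of its underside, z up out of its face, x and y along its edges. It starts lying on the table (on the thin lilac sheet, which has no height) to the robot's left. Two to four of the four tiles are present; an absent one reads None throughout.
- cup: bystander: clear plastic cup 76 mm wide, 85 mm high, origin at the centre of its underside
- jar: bystander: blue glaze bottle 60 mm wide, 120 mm high, origin at the centre of its underside
- cutter: bystander: clay cutter with wooden handle and steel blade, 175 mm long, lying flat, origin near its middle on the underside
There are look-alikes about, which are no part of the job. There is more than one size of the stylus; the one meant has the size given above.

How it is judged:
On the way, in this order (a step that is already met when the one before it is completed fails the run):
1. the stylus tip is down in the seam at the stamped end (distance between stylus_tip and seam0 below 0.007 m and z of stylus_tip in the frame of slab below 0.0125 m and linear speed of stylus below 0.06 m/s), for 0.05 s.
2. the stylus tip moves slowly (under 6 cm/s) in the seam at point 1 of 7 (distance between stylus_tip and seam1 below 0.007 m and z of stylus_tip in the frame of slab below 0.0125 m and linear speed of stylus below 0.06 m/s), for 0.05 s.
3. the stylus tip moves slowly (under 6 cm/s) in the seam at point 2 of 7 (distance between stylus_tip and seam2 below 0.007 m and z of stylus_tip in the frame of slab below 0.0125 m and linear speed of stylus below 0.06 m/s), for 0.05 s.
4. the stylus tip moves slowly (under 6 cm/s) in the seam at point 3 of 7 (distance between stylus_tip and seam3 below 0.007 m and z of stylus_tip in the frame of slab below 0.0125 m and linear speed of stylus below 0.06 m/s), for 0.05 s.
5. the stylus tip moves slowly (under 6 cm/s) in the seam at point 4 of 7 (distance between stylus_tip and seam4 below 0.007 m and z of stylus_tip in the frame of slab below 0.0125 m and linear speed of stylus below 0.06 m/s), for 0.05 s.
6. the stylus tip moves slowly (under 6 cm/s) in the seam at point 5 of 7 (distance between stylus_tip and seam5 below 0.007 m and z of stylus_tip in the frame of slab below 0.0125 m and linear speed of stylus below 0.06 m/s), for 0.05 s.
7. the stylus tip moves slowly (under 6 cm/s) in the seam at point 6 of 7 (distance between stylus_tip and seam6 below 0.007 m and z of stylus_tip in the frame of slab below 0.0125 m and linear speed of stylus below 0.06 m/s), for 0.05 s.
8. the stylus lies back in its rest, released (horizontal distance between stylus and rest_seat below 0.02 m and z of stylus in the frame of rest_seat between -0.004 and 0.005 m and angle between the x axis of stylus and the x axis of rest, either way round below 0.15 rad and angle between stylus's own z axis and vertical below 0.12 rad and linear speed of stylus below 0.03 m/s and contact force between stylus and the fingers below 0.1 N), for 0.3 s.
9. every tile lies flat on the plate, released (x of tile1 in the frame of dryer between -0.07 and 0.06 m and y of tile1 in the frame of dryer between -0.15 and 0.15 m and z of tile1 in the frame of dryer between 0.045 and 0.055 m and angle between each of tile1, tile2, tile3, tile4's own z axis and vertical below 0.1 rad and linear speed of each of tile1, tile2, tile3, tile4 below 0.03 m/s and contact force between each of tile1, tile2, tile3, tile4 and the fingers below 0.1 N and x of tile2 in the frame of dryer between -0.07 and 0.06 m and y of tile2 in the frame of dryer between -0.15 and 0.15 m and z of tile2 in the frame of dryer between 0.045 and 0.055 m and x of tile3 in the frame of dryer between -0.07 and 0.06 m and y of tile3 in the frame of dryer between -0.15 and 0.15 m and z of tile3 in the frame of dryer between 0.045 and 0.055 m and x of tile4 in the frame of dryer between -0.07 and 0.06 m and y of tile4 in the frame of dryer between -0.15 and 0.15 m and z of tile4 in the frame of dryer between 0.045 and 0.055 m), for 0.3 s.
10. the dial's pointer is at the flag (horizontal distance between dial_pointer and flag_point below 0.004 m and velocity of joint dial between -0.05 and 0.05 rad/s), for 0.2 s.
At the end, for the whole second after the job is handed in: Each present tile rests flat (0.1 rad) on the bare plate, its centre between dial and slab, underside within 5 mm of the plate; the stylus lies level in its rest's notches (20 mm and 0.15 rad of the seat, 5 mm in height); the dial's pointer is still, within 4 mm (0.13 rad) of the flag (all of step 8 and all of step 9 and all of step 10); the robot touches nothing.
It fails at once if the cup is moved more than 4 cm (distance of cup from where it was at the start of the episode above 0.04 m).
It fails at once if the jar is moved more than 4 cm (distance of jar from where it was at the start of the episode above 0.04 m).
It fails at once if the cutter is moved more than 4 cm (distance of cutter from where it was at the start of the episode above 0.04 m).
It fails at once if the stylus is pressed on the slab with more than 25 N (contact force between stylus and slab above 25 N).
Of tile1, tile2, tile3, tile4 only 2 to 4 are there at a start; the rules pass over those that are not, and their reading is None.
At some moment in a run one of tile1, tile2, tile3, tile4 may be knocked a few centimetres aside while the robot is not near it.
It also fails if it takes over 210 s, if anything falls off the work surface, if the arm or the gripper's body presses on something with over 40 N, if the wrist force passes 120 N, or if a joint passes its speed limit or range.

## Working session

There is one attempt and no reset: what is moved stays moved. The work goes in short steps, Python scripts to look and compute and a tool call to move; the robot and the scene stay as the last step left them, time stands still between calls to the robot, and variables do not carry over. Pictures are saved under pics/ and viewed, and the job is handed in when it is done.

Besides the shell and the picture viewer there is one more tool, called after "Emit:" by a JSON object that holds its "name" and its "arguments". drive_tool: Moves the arm, as the interface text tells. Its arguments: {"type":"object","properties":{"plan":{"type":"array","items":{"type":"array"}},"claw":{"type":"number"}},"required":["plan"]}

```bash
mkdir -p pics; ls
python3 - <<'E'
from cell import get_obs, optics, bot
import cv2
o=get_obs(); print(o)
for n in("scene","top"):
    im=optics.capture(n); cv2.imwrite(f"pics/{n}0.png",im[:,:,::-1]); print(n,optics.get_calibration(n))
E
```

```text
pics
{'time_s': 0.0, 'joints': array([-1.26741335e+00,  1.31142684e-01,  1.48925542e+00,  7.37088858e-06,
        1.52299982e+00, -8.54195777e-02]), 'joint_velocities': array([-3.65701350e-06, -4.72905470e-04, -5.75680068e-04, -8.57653448e-04,
        7.75589945e-04,  1.03784919e-03]), 'joint_efforts': array([ 2.36355154e-03, -5.59831345e+01, -4.91760743e+01,  7.70199741e-02,
        3.54238646e-02, -1.95575544e-04]), 'ee_pos': array([ 0.22739211, -0.55499842,  0.40371128]), 'tool_rot': array([-8.97683011e-04,  9.81163141e-01,  1.93178869e-01, -9.45171379e-05]), 'wrist_force': array([-0.12764129,  0.43334176,  1.32014864]), 'moment': array([-0.05661153,  0.01686505, -0.01573025]), 'finger_gap': 0.09282267642596771}
scene {'fx': 578.2784339319351, 'fy': 578.2784339319351, 'cx': 332.7355435989207, 'cy': 230.00445968024775, 'position': array([1.02039578, 0.82405966, 0.86330615]), 'orientation': array([-0.10326735,  0.24590568,  0.87273155, -0.40890817])}
top {'fx': 434.5375975913874, 'fy': 434.5375975913874, 'cx': 324.1849355903909, 'cy': 243.59402130830452, 'position': array([ 0.35731896, -0.02120717,  1.15340842]), 'orientation': array([-0.07167857,  0.70475603, -0.70258361,  0.06750836])}
```

View pics/top0.png

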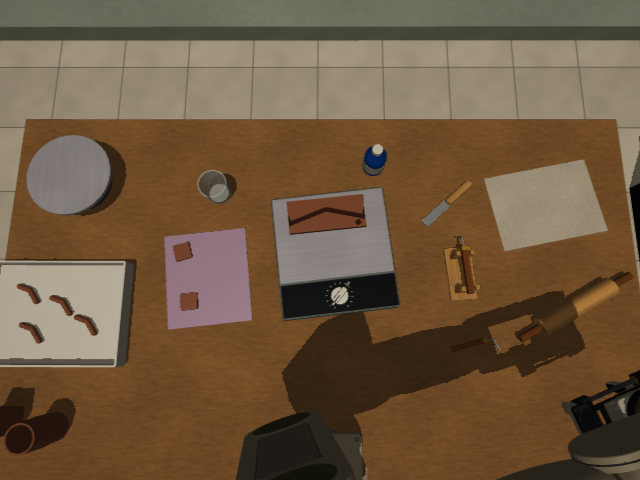

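View pics/scene0.png

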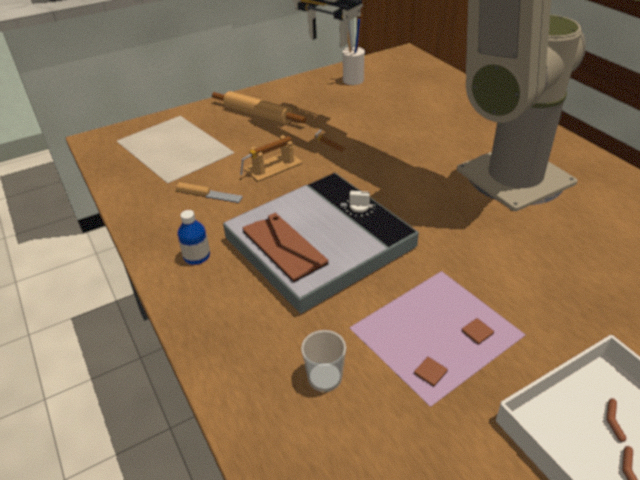

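```bash
cat > h.py <<'E'
import numpy as np, cv2
from scipy.spatial.transform import Rotation as R
from cell import get_obs, optics, bot
def cal(n):
    c=optics.get_calibration(n); q=c['orientation']; return c,R.from_quat([q[1],q[2],q[3],q[0]]).as_matrix()
def ray(n,u,v):
    c,M=cal(n); d=M@np.array([(u-c['cx'])/c['fx'],(v-c['cy'])/c['fy'],1.]); return c['position'],d
def onz(n,u,v,z):
    p,d=ray(n,u,v); return p+d*(z-p[2])/d[2]
def proj(n,P):
    c,M=cal(n); q=M.T@(np.asarray(P)-c['position']); return np.array([c['fx']*q[0]/q[2]+c['cx'],c['fy']*q[1]/q[2]+c['cy']])
def tri(a,b):
    p,d=ray('top',*a);q,e=ray('scene',*b)
    d=d/np.linalg.norm(d);e=e/np.linalg.norm(e)
    s=np.linalg.lstsq(np.stack([d,-e],1),q-p,rcond=None)[0]
    A=p+d*s[0];B=q+e*s[1]; return (A+B)/2,np.linalg.norm(A-B)
def crop(im,x0,y0,x1,y1,k,name):
    cv2.imwrite(name,cv2.resize(im[y0:y1,x0:x1],None,fx=k,fy=k,interpolation=cv2.INTER_CUBIC)[:,:,::-1])
def tool():
    o=get_obs();q=o['tool_rot'];return o['ee_pos'],R.from_quat([q[1],q[2],q[3],q[0]]).as_matrix(),o
E
python3 - <<'E'
from h import *
t=cv2.imread('pics/top0.png')[:,:,::-1]; s=cv2.imread('pics/scene0.png')[:,:,::-1]
crop(t,260,180,410,330,5,'pics/c_plate.png')
crop(t,430,225,530,360,4.4,'pics/c_rest.png')
crop(s,215,110,355,190,5.5,'pics/c_rest_s.png')
crop(s,220,170,420,310,4,'pics/c_plate_s.png')
crop(t,160,225,255,330,5,'pics/c_tiles.png')
E
```

```text
(no output)
```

View pics/c_plate.png

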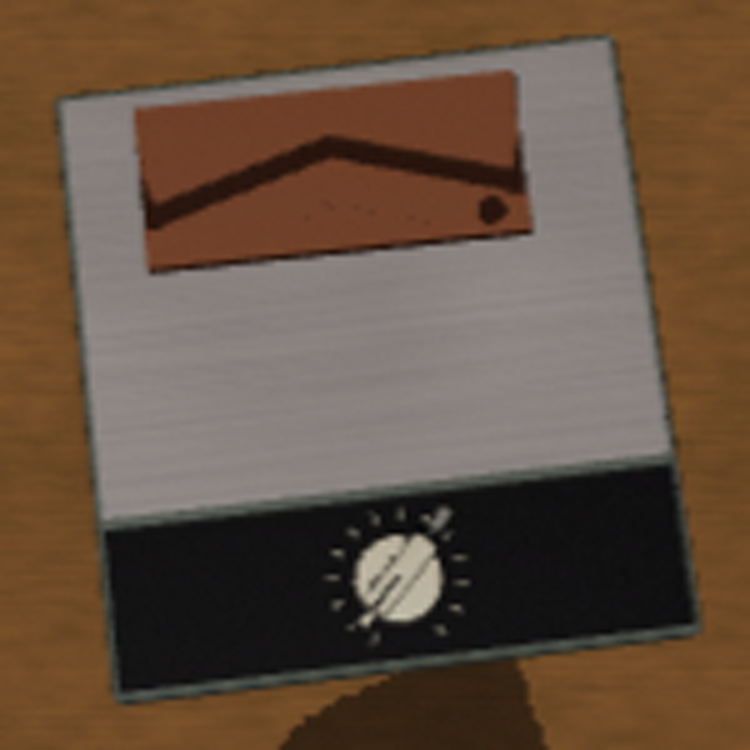

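View pics/c_rest.png

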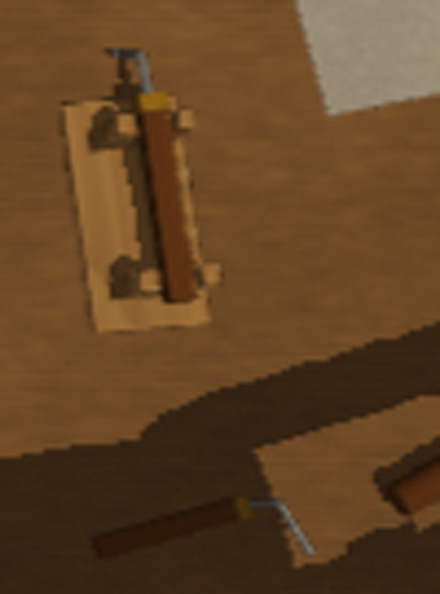

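View pics/c_rest_s.png

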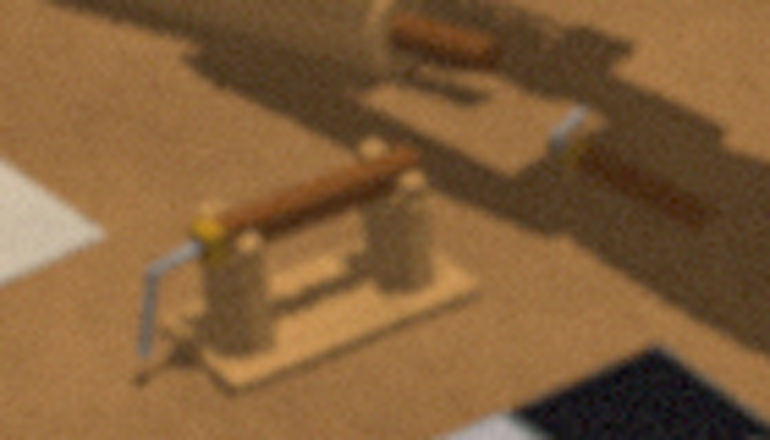

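View pics/c_plate_s.png

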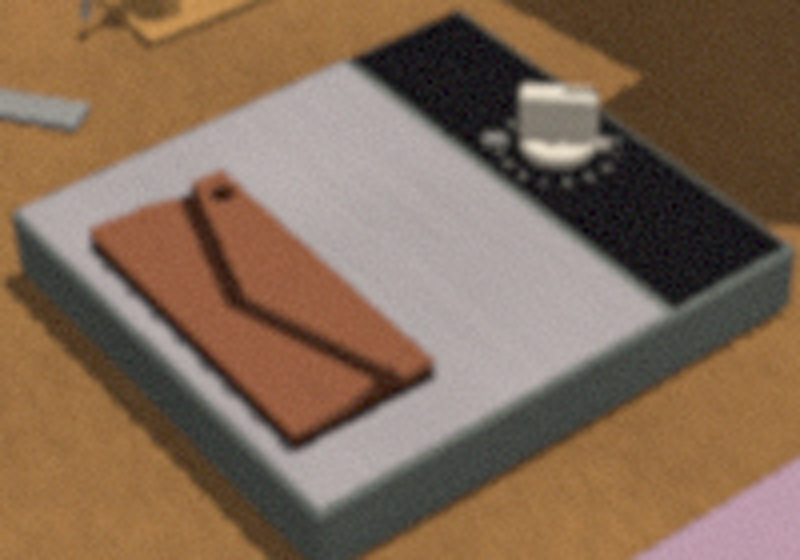

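View pics/c_tiles.png

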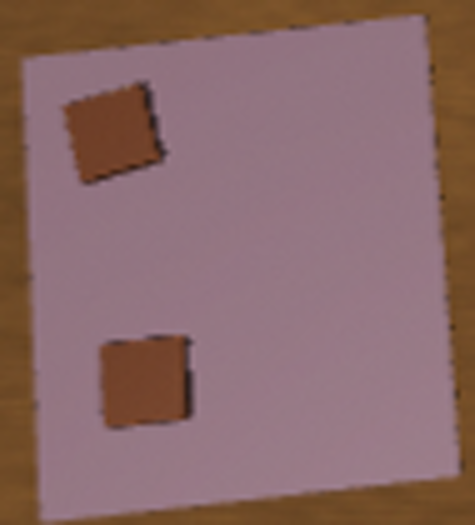

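```bash
cat > m.py <<'E'
from h import *
def rect(n,pts,z):
    W=np.array([onz(n,u,v,z)[:2] for u,v in pts]).astype(np.float32)
    return cv2.minAreaRect(W*1000)
def big(mask,x0=0,y0=0):
    cs,_=cv2.findContours(mask.astype(np.uint8),cv2.RETR_EXTERNAL,cv2.CHAIN_APPROX_NONE)
    return sorted(cs,key=cv2.contourArea,reverse=True)
E
python3 - <<'E'
from m import *
t=cv2.imread('pics/top0.png'); hsv=cv2.cvtColor(t,cv2.COLOR_BGR2HSV).astype(int); H,S,V=[hsv[:,:,i] for i in range(3)]
win=np.zeros(H.shape,bool); win[180:330,260:410]=True
print('wood',hsv[190,265],'shadow',hsv[325,345],'plate',hsv[250,330],'strip',hsv[300,300],'slab',hsv[225,320],'seam',hsv[210,325],'tile',hsv[252,183],'sheet',hsv[290,220], 'handle',hsv[270,467])
m=win&((S<90)|(V<35))
c=big(m)[0]; r=rect('top',cv2.convexHull(c)[:,0],.05); print('dryer',r)
ms=win&(S>120)&(V>40)
ms[:192]=0
ms[245:]=0; ms[:,:278]=0; ms[:,:]=ms
cs=big(ms&(np.arange(640)<385)[None])
for c in cs[:3]: print(cv2.contourArea(c),cv2.boundingRect(c))
E
```

```text
wood [ 15 167 116] shadow [ 15 172  52] plate [  7  17 134] strip [120  13  19] slab [ 10 160 113] seam [  9 174  41] tile [ 10 164 112] sheet [168  51 150] handle [ 13 207  90]
dryer ((556.868408203125, -38.95146179199219), (319.4333801269531, 298.1651916503906), 6.938287258148193)
2316.0 (287, 194, 79, 40)
136.0 (278, 192, 54, 7)
0.0 (384, 192, 1, 6)
```

Run:
```python
from m import *
t=cv2.imread('pics/top0.png'); hsv=cv2.cvtColor(t,cv2.COLOR_BGR2HSV).astype(int); H,S,V=[hsv[:,:,i] for i in range(3)]
win=np.zeros(H.shape,bool); win[190:240,280:372]=True
ms=win&(S>100); ms[:192]&=False
cs=big(ms)
c=max((c for c in cs),key=lambda c:cv2.contourArea(c)); print(cv2.boundingRect(c))
r=rect('top',cv2.convexHull(c)[:,0],.064); print('slab',r)
a=np.radians(6.94); X=np.array([np.cos(a),np.sin(a)]);Y=np.array([-np.sin(a),np.cos(a)])
cx=np.array(r[0])/1000
# channel: dark inside slab
k=cv2.resize(t,None,fx=4,fy=4,interpolation=cv2.INTER_CUBIC)
hv=cv2.cvtColor(k,cv2.COLOR_BGR2HSV)
full=np.zeros(k.shape[:2],np.uint8); 
pts=[]
for (v,u) in np.argwhere((hv[:,:,2]<72)&(hv[:,:,1]>110)):
    uu=(u+.5)/4-.5; vv=(v+.5)/4-.5
    if 280<uu<372 and 190<vv<240: pts.append(onz('top',uu,vv,.064)[:2])
P=np.array(pts)-cx; L=np.stack([P@X,P@Y],1)
L=L[(abs(L[:,0])<.04)&(abs(L[:,1])<.097)]
for y in np.arange(-.095,.1,.01):
    s=L[abs(L[:,1]-y)<.002]; print(round(y,3),len(s),s[:,0].min().round(4),s[:,0].max().round(4),s[:,0].mean().round(4)) if len(s) else None
d=(np.array([.5569,-.0390])-cx); print('slab in dryer',-d@X,-d@Y)
```

```text
(287, 194, 79, 40)
slab ((654.0607299804688, -18.330795288085938), (87.66056060791016, 198.57943725585938), 6.178050994873047)Traceback (most recent call last):
  File "<stdin>", line 17, in <module>
  File "h.py", line 9, in onz
    p,d=ray(n,u,v); return p+d*(z-p[2])/d[2]
        ~~~^^^^^^^
  File "h.py", line 7, in ray
    c,M=cal(n); d=M@np.array([(u-c['cx'])/c['fx'],(v-c['cy'])/c['fy'],1.]); return c['position'],d
        ~~~^^^
  File "h.py", line 5, in cal
    c=optics.get_calibration(n); q=c['orientation']; return c,R.from_quat([q[1],q[2],q[3],q[0]]).as_matrix()
ValueError: time passes only in moves, steps and waits
```

```bash
cat > /tmp/p.py <<'E'
s=open('h.py').read()
s=s.replace("def cal(n):\n    c=optics","_c={}\ndef cal(n):\n    if n not in _c: _c[n]=_cal(n)\n    return _c[n]\ndef _cal(n):\n    c=optics")
open('h.py','w').write(s)
E
python3 /tmp/p.py
cat > seam.py <<'E'
from m import *
def seam(n,img,cx,a,dark,rad=.11):
    X=np.array([np.cos(a),np.sin(a)]);Y=np.array([-np.sin(a),np.cos(a)])
    # rectified top-face picture, 0.25mm per pixel : sample along x' per y'
    out=[]
    g=cv2.cvtColor(img,cv2.COLOR_BGR2GRAY).astype(np.float32)
    xs=np.arange(-.0435,.0435,.00025); prof=[]
    for y in np.arange(-.095,.0951,.005):
        uv=np.array([proj(n,[*(cx+x*X+y*Y),.064]) for x in xs]).astype(np.float32)
        prof.append(cv2.remap(g,uv[:,0].reshape(1,-1),uv[:,1].reshape(1,-1),cv2.INTER_LINEAR)[0])
        p=prof[-1]; hi=np.median(p); lo=p.min(); w=p<(hi+lo)/2
        i=np.argmin(p); b=i
        while b>0 and w[b-1]: b-=1
        e=i
        while e<len(w)-1 and w[e+1]: e+=1
        out.append((y,xs[b],xs[e],(xs[b]+xs[e])/2))
    return np.array(out),xs,np.array(prof)
E
python3 - <<'E'
from seam import *
cx=np.array([.65406,-.01833]); a=np.radians(6.5)
o,_,_=seam('top',cv2.imread('pics/top0.png'),cx,a,0); q,_,_=seam('scene',cv2.imread('pics/scene0.png'),cx,a,0)
np.set_printoptions(suppress=True,precision=4); print(np.hstack([o,q[:,1:]])*1000)
for n in('top','scene'):
    print(n,[proj(n,[*(cx+x*np.array([np.cos(a),np.sin(a)])+y*np.array([-np.sin(a),np.cos(a)])),.064]).round(1) for x in(-.043,.043) for y in(-.1,.1)])
E
```

```text
[[-95.    -23.     -4.75  -13.875  38.75   43.25   41.   ]
 [-90.    -22.     -8.25  -15.125 -20.75  -11.25  -16.   ]
 [-85.    -19.     -7.    -13.    -17.75   -7.    -12.375]
 [-80.    -37.25  -22.75  -30.    -35.5   -24.75  -30.125]
 [-75.    -15.75   -3.25   -9.5   -14.25   -3.75   -9.   ]
 [-70.    -14.75   -2.25   -8.5   -12.75   -2.5    -7.625]
 [-65.    -12.5    -1.     -6.75  -11.75   -0.5    -6.125]
 [-60.    -11.25    0.75   -5.25   -9.75    0.75   -4.5  ]
 [-55.     -9.5     2.25   -3.625  -8.5     2.     -3.25 ]
 [-50.     -8.      4.     -2.     -7.25    4.25   -1.5  ]
 [-45.     -6.75    5.5    -0.625  -5.75    5.5    -0.125]
 [-40.     -5.      6.75    0.875  -3.75    7.      1.625]
 [-35.     -3.25    8.5     2.625  -1.75    8.5     3.375]
 [-30.     -2.25   10.      3.875  -0.5     9.25    4.375]
 [-25.     -0.5    11.25    5.375   1.     11.25    6.125]
 [-20.      1.     13.5     7.25    2.5    12.75    7.625]
 [-15.      2.     14.75    8.375   3.5    14.75    9.125]
 [-10.      4.5    16.     10.25    5.25   16.5    10.875]
 [ -5.      5.75   17.75   11.75    7.
[... 697 characters left out ...]
-2.875  -7.75    3.25   -2.25 ]
 [ 60.    -10.25    1.25   -4.5    -8.75    1.25   -3.75 ]
 [ 65.    -11.5     0.25   -5.625 -10.     -0.5    -5.25 ]
 [ 70.    -13.25   -1.25   -7.25  -11.5    -2.25   -6.875]
 [ 75.    -15.     -3.     -9.    -13.25   -3.     -8.125]
 [ 80.    -16.5    -4.    -10.25  -14.75   -4.5    -9.625]
 [ 85.    -17.75   -6.    -11.875 -16.25   -6.5   -11.375]
 [ 90.    -20.     -7.25  -13.625 -18.75   -7.    -12.875]
 [ 95.    -21.     -2.25  -11.625 -19.25   -4.25  -11.75 ]]
top [array([366.2, 225.5]), array([289. , 233.9]), array([362. , 193.8]), array([285.9, 201.9])]
scene [array([275.4, 211.4]), array([329.3, 259. ]), array([242.1, 226.8]), array([294.3, 277.8])]
```

Run:
```python
from m import *
np.set_printoptions(suppress=True,precision=4)
cx=np.array([.65406,-.01833]); a=np.radians(6.5)
X=np.array([np.cos(a),np.sin(a)]);Y=np.array([-np.sin(a),np.cos(a)])
for y,x in zip([-75,-50,-25,0,25,50,75],[-9.25,-1.75,5.75,13.2,6.2,-1.1,-8.6]): print('seam',cx+x/1000*X+y/1000*Y)
for n,w in(('top',(455,228,490,300)),('scene',(240,130,305,182))):
    im=cv2.imread(f'pics/{n}0.png'); k=4
    z=cv2.resize(im,None,fx=k,fy=k,interpolation=cv2.INTER_CUBIC); hv=cv2.cvtColor(z,cv2.COLOR_BGR2HSV)
    m=np.zeros(z.shape[:2],np.uint8); x0,y0,x1,y1=[i*k for i in w]
    sub=hv[y0:y1,x0:x1]
    m[y0:y1,x0:x1]=((sub[:,:,1]>190)&(sub[:,:,0]<15)&(sub[:,:,2]>60)&(sub[:,:,2]<125)) if n=='top' else ((sub[:,:,1]>165)&(sub[:,:,0]<14)&(sub[:,:,2]>60))
    c=big(m)[0]; pts=(c[:,0]+.5)/k-.5
    print(n,cv2.contourArea(c)/k/k,pts.min(0),pts.max(0),cv2.minAreaRect(pts.astype(np.float32)))
    if n=='top': print(rect(n,pts,.071))
    v=z[y0:y1,x0:x1].copy(); cv2.drawContours(v,[c-np.array([x0,y0])],-1,(0,255,0),1); cv2.imwrite(f'pics/hand_{n}.png',cv2.resize(v,None,fx=2,fy=2))
```

```text
seam [ 0.6534 -0.0939]
seam [ 0.658  -0.0682]
seam [ 0.6626 -0.0425]
seam [ 0.6672 -0.0168]
seam [0.6574 0.0072]
seam [0.6473 0.0312]
seam [0.637  0.0552]
top 231.0 [461.875 249.875] [473.875 293.125] ((467.9431457519531, 271.2901916503906), (43.526187896728516, 6.185956001281738), 81.319580078125)
((503.8938903808594, -374.5882263183594), (108.84500885009766, 15.519858360290527), 5.080308437347412)
scene 60.375 [256.125 141.375] [282.625 152.125] ((269.2974853515625, 146.8853759765625), (6.618135929107666, 26.75238037109375), 72.07208251953125)
```

View pics/hand_top.png

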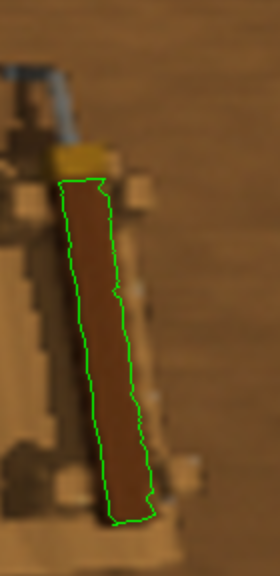

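View pics/hand_scene.png

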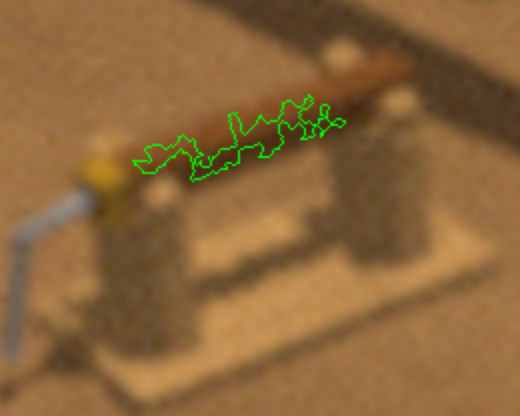

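Run:
```python
from m import *
np.set_printoptions(suppress=True,precision=4)
im=cv2.imread('pics/top0.png');hv=cv2.cvtColor(im,cv2.COLOR_BGR2HSV)
crop(im[:,:,::-1],445,225,490,305,7,'pics/r2.png')
for yaw in (5,7,9):
    a=np.radians(yaw); d=np.array([np.cos(a),np.sin(a)])
    b=onz('top',470.0,293.2,.071)[:2]  # back end centre guess
    c=b+.06*d; t=b+.155*d
    print(yaw,c,'tip',t,proj('top',[*t,.018]),proj('scene',[*t,.018]),'ferr',proj('top',[*(b+.12*d),.071]),proj('scene',[*(b+.12*d),.071]),'back',proj('scene',[*b,.071]))
```

```text
5 [ 0.5088 -0.3711] tip [ 0.6035 -0.3628] [454.9085 236.8112] [241.7867 174.1635] ferr [462.9322 245.8513] [251.325 152.15 ] back [290.9959 137.0342]
7 [ 0.5086 -0.369 ] tip [ 0.6029 -0.3574] [452.9    237.0136] [242.8452 175.1014] ferr [461.2945 246.0169] [252.1714 152.8462] back [290.9959 137.0342]
9 [ 0.5083 -0.3669] tip [ 0.6021 -0.3521] [450.9035 237.2848] [243.9716 176.0166] ferr [459.667  246.2387] [253.0699 153.5248] back [290.9959 137.0342]
```

View pics/r2.png

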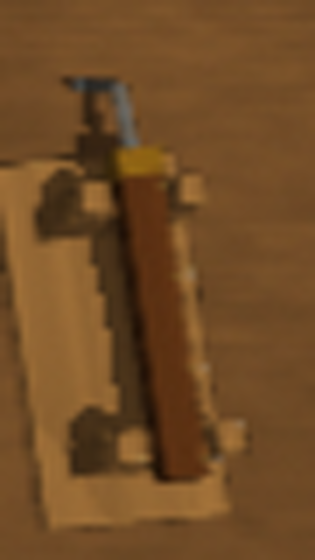

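Run:
```python
from m import *
np.set_printoptions(suppress=True,precision=4)
for b,f in (((470.9,292.9),(464.5,246.3)),((470.6,292.9),(464.2,246.3))):
    B=onz('top',*b,.071)[:2];F=onz('top',*f,.071)[:2]; v=F-B; L=np.linalg.norm(v); d=v/L
    print(B,F,L,np.degrees(np.arctan2(v[1],v[0])),'c',(B+F)/2, 'scene',proj('scene',[*B,.071]),proj('scene',[*F,.071]))
    t=(B+F)/2+.095*d; print('tip',t,proj('top',[*t,.018]),proj('scene',[*t,.018]))
# scene-measured: handle ends top face
s=cv2.imread('pics/scene0.png'); crop(s[:,:,::-1],235,130,310,185,10,'pics/r3.png')
```

```text
[ 0.4498 -0.3786] [ 0.5674 -0.3698] 0.11797844044468239 4.295527489848045 c [ 0.5086 -0.3742] scene [290.3432 136.7372] [251.0931 151.3224]
tip [ 0.6033 -0.3671] [456.5058 236.8534] [241.1504 173.3602]
[ 0.4498 -0.3779] [ 0.5674 -0.369 ] 0.11798004440498766 4.303237754122228 c [ 0.5086 -0.3734] scene [290.4749 136.8602] [251.2188 151.4573]
tip [ 0.6033 -0.3663] [456.2194 236.8539] [241.2723 173.5017]
```

View pics/r3.png

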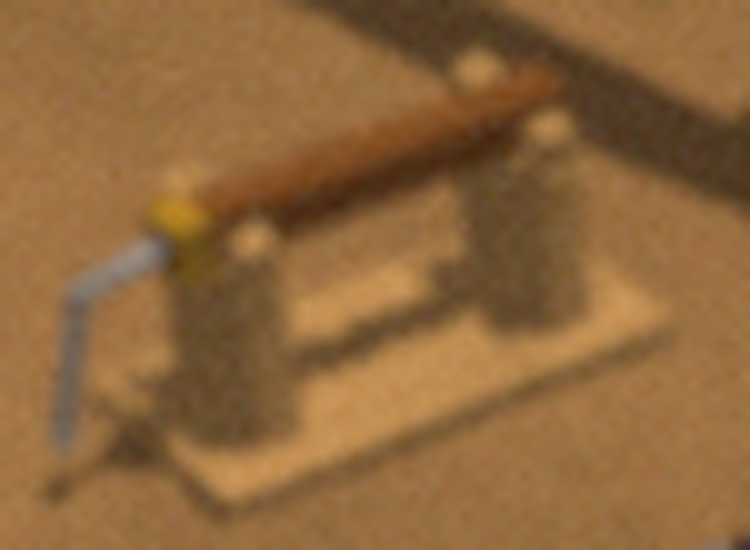

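```bash
cat > d.py <<'E'
import sys
from h import *
np.set_printoptions(suppress=True,precision=4)
def delta(x,y,z,yaw):
    p,M,o=tool(); cur=np.degrees(np.arctan2(M[1,0],M[0,0])); roll=cur-yaw
    roll=(roll+180)%360-180
    M2=M@R.from_euler('z',roll,degrees=True).as_matrix()
    print('t',round(o['time_s'],2),'yaw',cur.round(2),'roll',round(roll,2),'shift(after roll)',M2.T@(np.array([x,y,z])-p),'shift now',M.T@(np.array([x,y,z])-p),'zaxis',M[:,2],'F',o['wrist_force'],'gap',round(o['finger_gap'],4),'j6',o['joints'][5].round(2))
if __name__=='__main__': delta(*map(float,sys.argv[1:5]))
E
python3 d.py .5086 -.374 .29 4.5
```

```text
t 0.1 yaw 22.28 roll 17.78 shift(after roll) [ 0.2946 -0.1582  0.1139] shift now [ 0.3288 -0.0607  0.1139] zaxis [-0.0005  0.0016 -1.    ] F [ 0.227  -0.3854  0.3112] gap 0.0927 j6 -0.09
```

Emit:
{"name": "drive_tool", "arguments": {"plan": [[[0, 0, 0], 6], [[0, 0, 0], 6], [[0, 0, 0], 5.8]], "claw": 0.06}}

```text
time_s: 0.35
ee_pos: [0.2273, -0.5546, 0.4019]
tool_rot: [-0.002, 0.999, 0.035, -0.001]
wrist_force: [-0.3, -0.3, -0.2]
finger_gap: 0.0773
```

```bash
python3 d.py .5086 -.374 .29 4.5
```

```text
t 0.35 yaw 4.04 roll -0.46 shift(after roll) [ 0.2947 -0.1574  0.1124] shift now [ 0.2934 -0.1598  0.1124] zaxis [-0.0014  0.0048 -1.    ] F [-0.3194 -0.3481 -0.2317] gap 0.0773 j6 0.23
```

Emit:
{"name": "drive_tool", "arguments": {"plan": [[[0.025, -0.0135, 0.009], 0], [[0.025, -0.0135, 0.009], 0], [[0.025, -0.0135, 0.009], 0], [[0.025, -0.0135, 0.009], 0], [[0.025, -0.0135, 0.009], 0], [[0.025, -0.0135, 0.009], 0], [[0.025, -0.0135, 0.009], 0], [[0.025, -0.0135, 0.009], 0], [[0.025, -0.0135, 0.009], 0], [[0.025, -0.0135, 0.009], 0], [[0.025, -0.0135, 0.009], 0], [[0.015, -0.008, 0.0], 0], [[0, 0, 0], 0]]}}

```text
time_s: 1.43
ee_pos: [0.5157, -0.371, 0.291]
tool_rot: [-0.006, 1.0, 0.028, -0.005]
wrist_force: [0.3, 0.0, 0.2]
finger_gap: 0.0604
```

```bash
python3 d.py .5086 -.374 .29 4.5
```

```text
t 1.43 yaw 3.21 roll -1.29 shift(after roll) [-0.0073  0.0025  0.0011] shift now [-0.0073  0.0026  0.0011] zaxis [-0.0096  0.0113 -0.9999] F [0.2981 0.0392 0.2434] gap 0.0604 j6 0.81
```

```bash
cat > d.py <<'E'
import sys
from h import *
np.set_printoptions(suppress=True,precision=4)
def delta(x,y,z,yaw,off=(0,0,.167)):
    p,M,o=tool(); cur=np.degrees(np.arctan2(M[1,0],M[0,0])); roll=cur-yaw
    roll=(roll+180)%360-180
    M2=M@R.from_euler('z',roll,degrees=True).as_matrix(); off=np.array(off)
    g=p+M@off
    print('t',round(o['time_s'],2),'pt',g,'yaw',cur.round(2),'roll',round(roll,2),'shift(after roll)',M2.T@(np.array([x,y,z])-p-M2@off),'now',M.T@(np.array([x,y,z])-g),'\n zax',M[:,2],'xz',M[2,0].round(4),'F',o['wrist_force'],'gap',round(o['finger_gap'],4),'j6',o['joints'][5].round(2))
if __name__=='__main__':
    a=list(map(float,sys.argv[1:])); delta(*a[:4],*( [a[4:7]] if len(a)>4 else []))
E
python3 d.py .5086 -.374 .063 4.5
```

```text
t 1.43 pt [ 0.5141 -0.3691  0.1241] yaw 3.21 roll -1.29 shift(after roll) [-0.0054  0.0052  0.0611] now [-0.0052  0.0053  0.0611] 
 zax [-0.0096  0.0113 -0.9999] xz -0.009 F [0.2981 0.0392 0.2434] gap 0.0604 j6 0.81
```

Emit:
{"name": "drive_tool", "arguments": {"plan": [[[-0.0054, 0.0052, 0.0], -1.3], [[0, 0, 0.005], 0], [[0, 0, 0.005], 0], [[0, 0, 0], 0]]}}

```text
time_s: 1.77
ee_pos: [0.5101, -0.3753, 0.2779]
tool_rot: [-0.007, 0.999, 0.04, -0.006]
wrist_force: [0.1, 0.4, -1.1]
finger_gap: 0.0601
```

```bash
python3 d.py .5086 -.374 .063 4.5
python3 - <<'E'
from h import *
t=optics.capture('top'); s=optics.capture('scene'); crop(t,400,190,520,310,5,'pics/g1t.png'); crop(s,215,60,355,190,5,'pics/g1s.png')
E
```

```text
t 1.77 pt [ 0.508  -0.3731  0.1109] yaw 4.64 roll 0.14 shift(after roll) [0.0011 0.0017 0.0479] now [0.0011 0.0017 0.0479] 
 zax [-0.013   0.0135 -0.9998] xz -0.0118 F [ 0.0666  0.4385 -1.1203] gap 0.0601 j6 0.77
```

View pics/g1s.png

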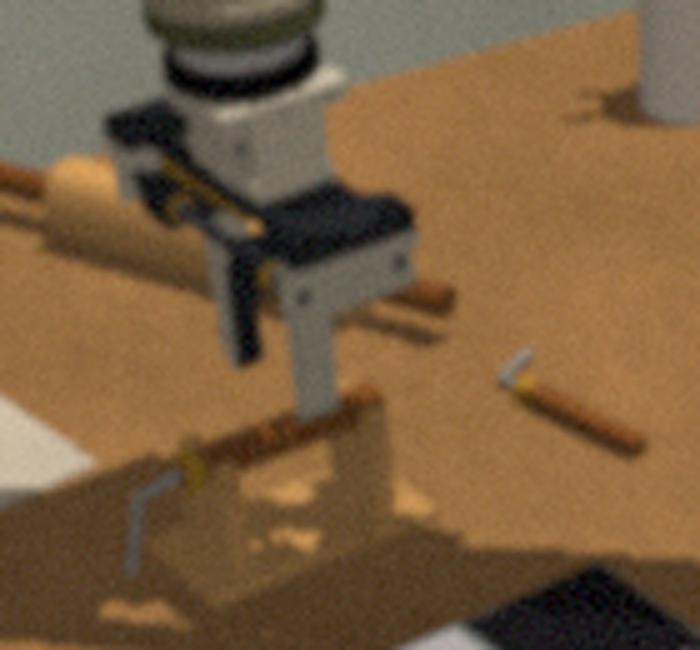

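Emit:
{"name": "drive_tool", "arguments": {"plan": [[[0, 0, 0], 0], [[0, 0, 0], 0], [[0, 0, 0], 0], [[0, 0, 0], 0], [[0, 0, 0], 0], [[0, 0, 0], 0]]}}

```text
time_s: 2.37
ee_pos: [0.5098, -0.3767, 0.2803]
tool_rot: [-0.006, 0.999, 0.039, -0.005]
wrist_force: [-0.3, -0.4, 0.7]
finger_gap: 0.06
```

```bash
python3 d.py .5086 -.374 .063 4.5
```

```text
t 2.37 pt [ 0.508  -0.3747  0.1133] yaw 4.48 roll -0.02 shift(after roll) [ 0.0012 -0.0001  0.0503] now [ 0.0012 -0.0001  0.0503] 
 zax [-0.0106  0.0115 -0.9999] xz -0.0097 F [-0.3461 -0.3597  0.6506] gap 0.06 j6 0.77
```

Emit:
{"name": "drive_tool", "arguments": {"plan": [[[0.0012, 0, 0.01], 0], [[0, 0, 0.012], 0], [[0, 0, 0.012], 0], [[0, 0, 0.01], 0], [[0, 0, 0.004], 0], [[0, 0, 0], 0], [[0, 0, 0], 0]]}}

```text
time_s: 2.95
ee_pos: [0.5099, -0.3751, 0.2247]
tool_rot: [-0.007, 0.999, 0.039, -0.006]
wrist_force: [-0.3, 0.0, 0.5]
finger_gap: 0.0601
```

```bash
python3 d.py .5086 -.374 .063 4.5
```

```text
t 2.95 pt [ 0.5077 -0.3728  0.0577] yaw 4.5 roll -0.0 shift(after roll) [ 0.0008  0.0012 -0.0053] now [ 0.0008  0.0012 -0.0053] 
 zax [-0.0131  0.0137 -0.9998] xz -0.012 F [-0.3202  0.0495  0.5039] gap 0.0601 j6 0.78
```

Emit:
{"name": "drive_tool", "arguments": {"plan": [[[0.0008, 0.0012, -0.004], 0], [[0, 0, 0], 0], [[0, 0, 0], 0]]}}

```text
time_s: 3.2
ee_pos: [0.511, -0.3764, 0.2292]
tool_rot: [-0.007, 0.999, 0.039, -0.006]
wrist_force: [0.3, -1.3, -0.2]
finger_gap: 0.06
```

Emit:
{"name": "drive_tool", "arguments": {"plan": [[[0, 0, 0], 0], [[0, 0, 0], 0], [[0, 0, 0], 0], [[0, 0, 0], 0], [[0, 0, 0], 0], [[0, 0, 0], 0], [[0, 0, 0], 0], [[0, 0, 0], 0], [[0, 0, 0], 0]], "claw": 0.005}}

```text
time_s: 3.95
ee_pos: [0.5118, -0.3772, 0.232]
tool_rot: [-0.006, 0.999, 0.039, -0.005]
wrist_force: [1.4, -0.4, -0.3]
finger_gap: 0.0159
```

```bash
python3 d.py .5086 -.374 .063 4.5
python3 - <<'E'
from h import *
t=optics.capture('top'); s=optics.capture('scene'); crop(t,400,190,520,310,5,'pics/g2t.png'); crop(s,215,60,355,190,5,'pics/g2s.png')
E
```

```text
t 3.95 pt [ 0.5101 -0.3754  0.065 ] yaw 4.49 roll -0.01 shift(after roll) [-0.0014 -0.0015  0.002 ] now [-0.0014 -0.0015  0.002 ] 
 zax [-0.0098  0.0109 -0.9999] xz -0.009 F [ 1.3634 -0.438  -0.3373] gap 0.0159 j6 0.78
```

View pics/g2s.png

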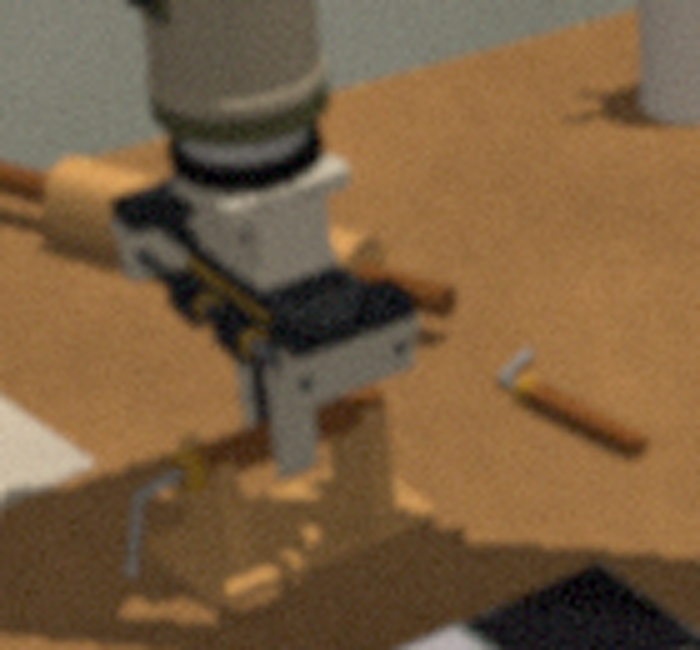

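Emit:
{"name": "drive_tool", "arguments": {"plan": [[[0, 0, -0.008], 0], [[0, 0, -0.016], 0], [[0, 0, -0.016], 0], [[0, 0, -0.016], 0], [[0, 0, -0.016], 0], [[0, 0, -0.016], 0], [[0, 0, -0.012], 0], [[0, 0, -0.006], 0], [[0, 0, 0], 0], [[0, 0, 0], 0]]}}

```text
time_s: 4.88
ee_pos: [0.5121, -0.3777, 0.3441]
tool_rot: [-0.007, 0.999, 0.039, -0.006]
wrist_force: [-0.2, -0.1, -1.0]
finger_gap: 0.0156
```

```bash
python3 d.py .5086 -.374 .063 4.5
python3 - <<'E'
from h import *
t=optics.capture('top'); s=optics.capture('scene'); crop(t,400,190,520,310,5,'pics/g3t.png'); crop(s,215,30,355,190,5,'pics/g3s.png')
E
```

```text
t 4.88 pt [ 0.51   -0.3755  0.1771] yaw 4.5 roll -0.0 shift(after roll) [0.0001 0.0001 0.1142] now [0.0001 0.0001 0.1142] 
 zax [-0.0129  0.0136 -0.9998] xz -0.0118 F [-0.2342 -0.1043 -0.9699] gap 0.0156 j6 0.78
```

View pics/g3s.png

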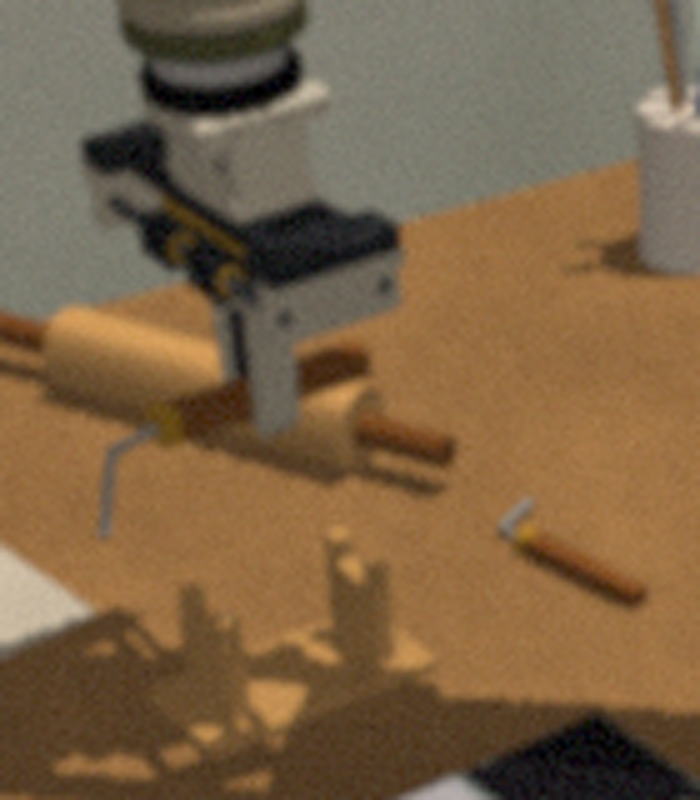

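View pics/g3t.png

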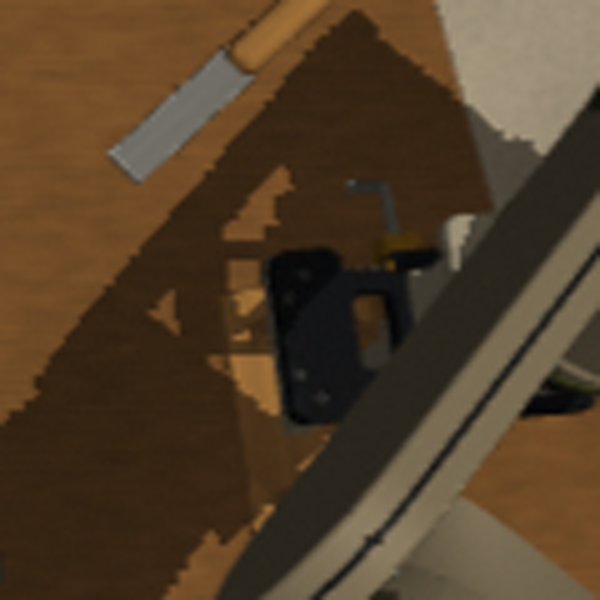

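```bash
cat >> h.py <<'E'
def tiptool(a,b):
    P,e=tri(a,b); p,M,o=tool(); print('ball',P,'err',e,'in tool',M.T@(P-p))
E
python3 -c "
from h import *
np.set_printoptions(suppress=True,precision=4)
tiptool((469.8,226.6),(235.8,136.3))
p,M,o=tool()
g=np.array([.5086,-.374,.055]); 
# predicted from grasp state (level)
Mg=R.from_quat([.999,.039,-.005,-.006]).as_matrix(); pg=np.array([.5118,-.3772,.232])
print('pred',Mg.T@(np.array([.6033,-.3668,.018])-pg))
"
```

```text
ball [ 0.604  -0.3662  0.1291] err 0.0016145082525540655 in tool [ 0.0953 -0.0008  0.2131]
pred [ 0.0941 -0.0006  0.2131]
```

```bash
python3 d.py .6534 -.0939 .1 4.5 .0945 -.0007 .216
```

```text
t 4.98 pt [ 0.6032 -0.3664  0.1262] yaw 4.49 roll -0.01 shift(after roll) [ 0.0718 -0.2673  0.0294] now [ 0.0718 -0.2673  0.0294] 
 zax [-0.0137  0.0143 -0.9998] xz -0.0126 F [-0.6249 -0.2743 -0.5591] gap 0.0157 j6 0.78
```

Emit:
{"name": "drive_tool", "arguments": {"plan": [[[0.003, -0.01, 0], 0], [[0.005, -0.018, 0], 0], [[0.005, -0.019, 0], 0], [[0.005, -0.019, 0], 0], [[0.005, -0.019, 0], 0], [[0.005, -0.019, 0], 0], [[0.005, -0.019, 0], 0], [[0.005, -0.019, 0], 0], [[0.005, -0.019, 0], 0], [[0.005, -0.019, 0], 0], [[0.005, -0.019, 0], 0], [[0.005, -0.019, 0], 0], [[0.005, -0.018, 0], 0], [[0.003, -0.012, 0], 0], [[0.001, -0.006, 0], 0], [[0, 0, 0], 0], [[0, 0, 0], 0]]}}

```text
time_s: 6.4
ee_pos: [0.5551, -0.0955, 0.3279]
tool_rot: [-0.016, 0.999, 0.039, -0.02]
wrist_force: [-0.3, -0.6, -0.3]
finger_gap: 0.0157
```

```bash
python3 d.py .6534 -.0939 .1 4.5 .0945 -.0007 .216
```

```text
t 6.4 pt [ 0.6403 -0.0808  0.1086] yaw 4.56 roll 0.06 shift(after roll) [0.0123 0.0143 0.0076] now [0.0123 0.0144 0.0076] 
 zax [-0.0411  0.0303 -0.9987] xz -0.0386 F [-0.337  -0.6065 -0.2675] gap 0.0157 j6 1.22
```

Emit:
{"name": "drive_tool", "arguments": {"plan": [[[0.004, 0.005, 0], 0], [[0.005, 0.006, 0.002], 0], [[0.003, 0.003, 0.001], 0], [[0, 0, 0], 0], [[0, 0, 0], 0], [[0, 0, 0], 0]]}}

```text
time_s: 6.9
ee_pos: [0.5691, -0.1142, 0.3229]
tool_rot: [-0.015, 0.999, 0.037, -0.02]
wrist_force: [-0.2, 0.3, -0.8]
finger_gap: 0.0156
```

```bash
python3 d.py .6534 -.0939 .09 4.5 .0945 -.0007 .216;  python3 - <<'E'
from h import *
t=optics.capture('top'); s=optics.capture('scene'); crop(t,280,150,400,270,5,'pics/p1t.png'); crop(s,210,110,350,290,4,'pics/p1s.png')
E
python3 d.py .6534 -.0939 .09 4.5 .0945 -.0007 .216
```

```text
t 6.9 pt [ 0.6543 -0.1001  0.1035] yaw 4.27 roll -0.23 shift(after roll) [ 0.0002 -0.0055  0.0137] now [ 0.0001 -0.0058  0.0137] 
 zax [-0.0416  0.0294 -0.9987] xz -0.0393 F [-0.2383  0.2815 -0.8136] gap 0.0156 j6 1.2
t 7.0 pt [ 0.6542 -0.0998  0.1036] yaw 4.29 roll -0.21 shift(after roll) [ 0.0002 -0.0051  0.0138] now [ 0.0002 -0.0055  0.0138] 
 zax [-0.0415  0.0294 -0.9987] xz -0.0392 F [ 0.0212 -0.3888 -0.6337] gap 0.016 j6 1.2
```

View pics/p1s.png

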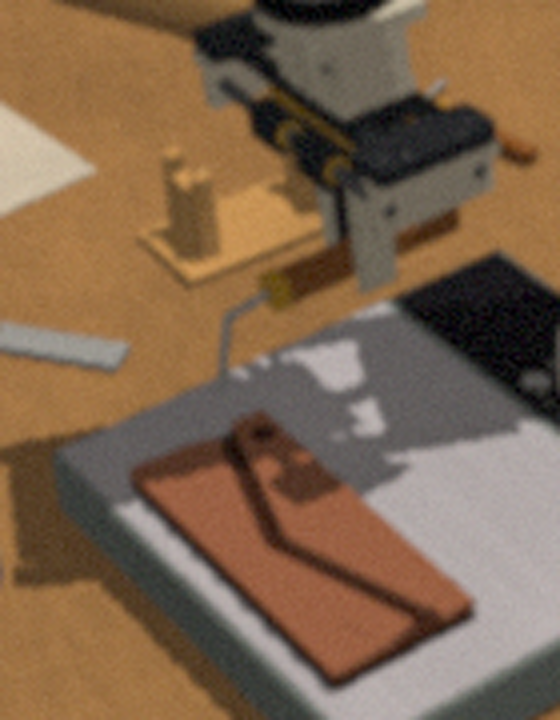

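View pics/p1t.png

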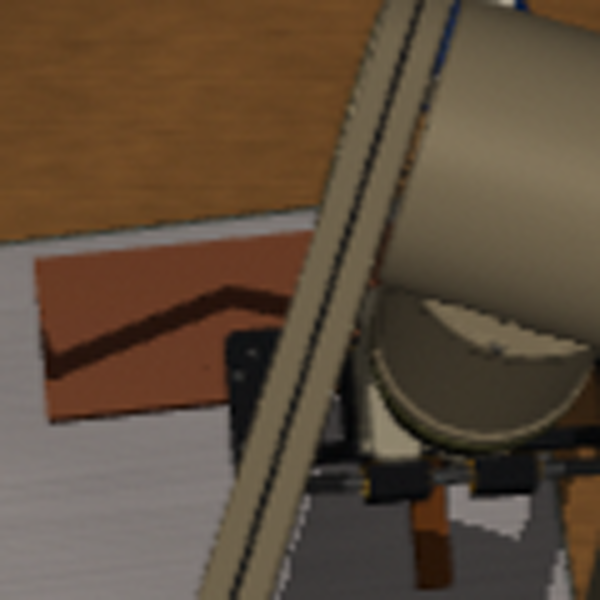

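```bash
python3 -c "
from h import *
p,M,o=tool(); b=p+M@np.array([.0945,-.0007,.213]); print(proj('scene',b), o['joints'])
print((proj('scene',b)-[210,110])*4)
"
```

```text
[265.18824125 206.2605013 ] [-0.29124179  0.15328077  1.61460369  0.01640608  1.42191439  1.20243196]
[220.75296499 385.04200521]
```

```bash
python3 -c "
from h import *
s=optics.capture('scene'); crop(s,240,160,330,225,8,'pics/p2s.png')
p,M,o=tool()
for x,z in((.0945,.213),(.0945,.17),(.0595,.159),(.0595,.175),(-.0605,.159),(-.0605,.175)):
  print(x,z,(proj('scene',p+M@np.array([x,-.0007,z]))-[240,160])*8)
"
```

```text
0.0945 0.213 [201.9079675  370.40916732]
0.0945 0.17 [177.92067085 240.49231548]
0.0595 0.159 [286.51707699 155.38090965]
0.0595 0.175 [294.6120604  204.82985387]
-0.0605 0.159 [660.9996658  -10.57840276]
-0.0605 0.175 [665.78748181  38.32118708]
```

View pics/p2s.png

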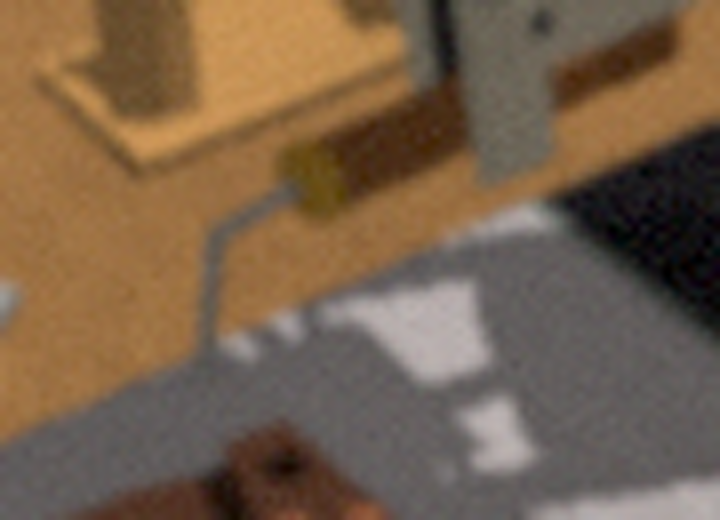

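```bash
python3 d.py .6534 -.0939 .07 4.5 .0945 -.0007 .216
```

```text
t 7.05 pt [ 0.6542 -0.0995  0.1036] yaw 4.31 roll -0.19 shift(after roll) [ 0.001  -0.0043  0.0338] now [ 0.001  -0.0046  0.0338] 
 zax [-0.0414  0.0294 -0.9987] xz -0.0391 F [-0.3993 -0.2889 -1.3624] gap 0.0157 j6 1.2
```

Emit:
{"name": "drive_tool", "arguments": {"plan": [[[0, -0.002, 0.004], 0], [[0.0, -0.002, 0.006], 0], [[0.0, -0.001, 0.008], 0], [[0.0005, -0.0005, 0.006], 0], [[0, 0, 0.003], 0], [[0, 0, 0], 0], [[0, 0, 0], 0], [[0, 0, 0], 0]]}}

```text
time_s: 7.72
ee_pos: [0.5671, -0.1054, 0.2923]
tool_rot: [-0.016, 0.999, 0.038, -0.021]
wrist_force: [0.6, -0.5, -0.1]
finger_gap: 0.0157
```

```bash
python3 d.py .6534 -.0939 .06 4.5 .0945 -.0007 .216
```

```text
t 7.72 pt [ 0.6519 -0.091   0.0727] yaw 4.4 roll -0.1 shift(after roll) [0.0018 0.0036 0.0125] now [0.0018 0.0034 0.0125] 
 zax [-0.0432  0.0301 -0.9986] xz -0.0408 F [ 0.6445 -0.4529 -0.1147] gap 0.0157 j6 1.21
```

Emit:
{"name": "drive_tool", "arguments": {"plan": [[[0.001, 0.0015, 0.002], 0], [[0.0005, 0.0012, 0.003], 0], [[0, 0, 0.002], 0], [[0, 0, 0.001], 0], [[0, 0, 0], 0], [[0, 0, 0], 0]]}}

```text
time_s: 8.22
ee_pos: [0.5691, -0.1085, 0.2842]
tool_rot: [-0.016, 0.999, 0.038, -0.02]
wrist_force: [-0.3, 0.7, -1.2]
finger_gap: 0.0159
```

```bash
python3 d.py .6534 -.0939 .06 4.5 .0945 -.0007 .216;python3 -c "
from h import *
s=optics.capture('scene'); crop(s,230,170,320,235,8,'pics/p3s.png')"
```

```text
t 8.22 pt [ 0.6542 -0.0942  0.0649] yaw 4.37 roll -0.13 shift(after roll) [-0.0006 -0.      0.0049] now [-0.0006 -0.0002  0.0049] 
 zax [-0.0415  0.0295 -0.9987] xz -0.0391 F [-0.3004  0.6753 -1.2417] gap 0.0159 j6 1.21
```

View pics/p3s.png

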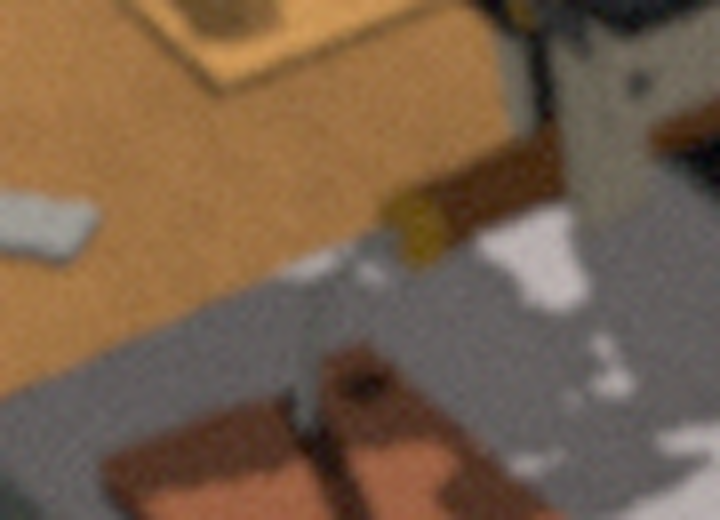

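Emit:
{"name": "drive_tool", "arguments": {"plan": [[[-0.0003, 0, 0.0015], 0], [[0, 0, 0.0015], 0], [[0, 0, 0.0005], 0], [[0, 0, 0], 0], [[0, 0, 0], 0]]}}

```text
time_s: 8.68
ee_pos: [0.5686, -0.1084, 0.2807]
tool_rot: [-0.015, 0.999, 0.038, -0.02]
wrist_force: [0.4, 0.1, -1.1]
finger_gap: 0.016
```

```bash
python3 d.py .658 -.0682 .0602 4.5 .0945 -.0007 .216
```

```text
t 8.68 pt [ 0.6539 -0.0941  0.0613] yaw 4.37 roll -0.13 shift(after roll) [ 0.0062 -0.0253  0.0017] now [ 0.0061 -0.0255  0.0017] 
 zax [-0.0411  0.0294 -0.9987] xz -0.0387 F [ 0.3701  0.1464 -1.1005] gap 0.016 j6 1.21
```

Emit:
{"name": "drive_tool", "arguments": {"plan": [[[0, 0, 0.001], 0], [[0, 0, 0.0003], 0], [[0, 0, 0], 0], [[0, 0, 0], 0]]}}

```text
time_s: 9.02
ee_pos: [0.5686, -0.1083, 0.2794]
tool_rot: [-0.015, 0.999, 0.038, -0.02]
wrist_force: [0.0, 1.2, -0.8]
finger_gap: 0.0158
```

```bash
python3 d.py .658 -.0682 .0602 4.5 .0945 -.0007 .216
```

```text
t 9.02 pt [ 0.6539 -0.094   0.06  ] yaw 4.38 roll -0.12 shift(after roll) [ 0.0061 -0.0252  0.0004] now [ 0.0061 -0.0255  0.0004] 
 zax [-0.0409  0.0293 -0.9987] xz -0.0386 F [ 0.0452  1.1612 -0.798 ] gap 0.0158 j6 1.21
```

Emit:
{"name": "drive_tool", "arguments": {"plan": [[[0, 0, 0.001], 0], [[0, 0, 0.0], 0], [[0, 0, 0], 0]]}}

```text
time_s: 9.27
ee_pos: [0.5686, -0.1083, 0.2783]
tool_rot: [-0.015, 0.999, 0.038, -0.02]
wrist_force: [0.5, -0.0, -0.6]
finger_gap: 0.0157
```

```bash
python3 d.py .658 -.0682 .0602 4.5 .0945 -.0007 .216
```

```text
t 9.27 pt [ 0.6539 -0.094   0.059 ] yaw 4.38 roll -0.12 shift(after roll) [ 0.006  -0.0253 -0.0006] now [ 0.006  -0.0255 -0.0006] 
 zax [-0.0407  0.0293 -0.9987] xz -0.0384 F [ 0.4525 -0.0124 -0.62  ] gap 0.0157 j6 1.21
```

Emit:
{"name": "drive_tool", "arguments": {"plan": [[[0.0003, -0.0012, 0], 0], [[0.0004, -0.0018, 0], 0], [[0.0004, -0.0018, 0], 0], [[0.0004, -0.0018, 0], 0], [[0.0004, -0.0018, 0], 0], [[0.0004, -0.0018, 0], 0]]}}

```text
time_s: 9.77
ee_pos: [0.5703, -0.0971, 0.2786]
tool_rot: [-0.015, 0.999, 0.038, -0.02]
wrist_force: [0.4, 0.2, -1.3]
finger_gap: 0.0158
```

```bash
cat > tip.py <<'E'
from h import *
np.set_printoptions(suppress=True,precision=4)
S=np.array([[.6534,-.0939],[.658,-.0682],[.6626,-.0425],[.6672,-.0168],[.6574,.0072],[.6473,.0312],[.637,.0552]])
def main():
    p,M,o=tool(); t=p+M@np.array([.0945,-.0007,.216])
    i=np.clip(np.searchsorted(S[:,1],t[1])-1,0,5)
    xs=np.interp(t[1],S[:,1],S[:,0])
    print('t',o['time_s'],'tip',t,'x err',(t[0]-xs).round(4),'yaw',np.degrees(np.arctan2(M[1,0],M[0,0])).round(2),'zax',M[:,2],'F',o['wrist_force'])
    for k in range(7):
        if S[k,1]>t[1]: print('to seam',k,M.T@(np.array([*S[k],.059])-t))
main()
E
python3 tip.py
```

```text
t 9.7667 tip [ 0.6556 -0.0829  0.0593] x err 0.0002 yaw 4.36 zax [-0.0407  0.0293 -0.9987] F [ 0.4353  0.1567 -1.2748]
to seam 1 [ 0.0035 -0.0145  0.0006]
to seam 2 [ 0.0101 -0.0398  0.0012]
to seam 3 [ 0.0166 -0.065   0.0018]
to seam 4 [ 0.0086 -0.0897  0.0029]
to seam 5 [ 0.0004 -0.1144  0.004 ]
to seam 6 [-0.008  -0.1391  0.0051]
```

Emit:
{"name": "drive_tool", "arguments": {"plan": [[[0.00042, -0.0018, 5e-05], 0], [[0.00042, -0.0018, 5e-05], 0], [[0.00042, -0.0018, 5e-05], 0], [[0.00042, -0.0018, 5e-05], 0], [[0.00042, -0.0018, 5e-05], 0], [[0.00042, -0.0018, 5e-05], 0], [[0.00042, -0.0018, 5e-05], 0], [[0.00042, -0.0018, 5e-05], 0], [[0.00042, -0.0018, 5e-05], 0], [[0.00042, -0.0018, 5e-05], 0]]}}

```text
time_s: 10.6
ee_pos: [0.5734, -0.0765, 0.2786]
tool_rot: [-0.015, 0.999, 0.038, -0.02]
wrist_force: [-0.5, 0.0, -0.8]
finger_gap: 0.0159
```

```bash
python3 tip.py
```

```text
t 10.6 tip [ 0.6588 -0.0623  0.0593] x err -0.0003 yaw 4.38 zax [-0.0407  0.0293 -0.9987] F [-0.5291  0.0128 -0.814 ]
to seam 2 [ 0.0054 -0.0194  0.0007]
to seam 3 [ 0.0119 -0.0447  0.0013]
to seam 4 [ 0.004  -0.0694  0.0024]
to seam 5 [-0.0043 -0.094   0.0035]
to seam 6 [-0.0127 -0.1187  0.0046]
```

Emit:
{"name": "drive_tool", "arguments": {"plan": [[[0.0005, -0.0018, 6e-05], 0], [[0.0005, -0.0018, 6e-05], 0], [[0.0005, -0.0018, 6e-05], 0], [[0.0005, -0.0018, 6e-05], 0], [[0.0005, -0.0018, 6e-05], 0], [[0.0005, -0.0018, 6e-05], 0], [[0.0005, -0.0018, 6e-05], 0], [[0.0005, -0.0018, 6e-05], 0], [[0.0005, -0.0018, 6e-05], 0], [[0.0005, -0.0018, 6e-05], 0], [[0.0005, -0.0018, 6e-05], 0], [[0.0005, -0.0018, 6e-05], 0]]}}

```text
time_s: 11.6
ee_pos: [0.5782, -0.0521, 0.2783]
tool_rot: [-0.015, 0.999, 0.038, -0.02]
wrist_force: [0.8, -0.1, -0.8]
finger_gap: 0.0156
```

```bash
python3 tip.py
```

```text
t 11.6 tip [ 0.6635 -0.0379  0.059 ] x err 0.0001 yaw 4.38 zax [-0.0407  0.0293 -0.9987] F [ 0.8168 -0.0642 -0.8092]
to seam 3 [ 0.0052 -0.0207  0.0004]
to seam 4 [-0.0027 -0.0454  0.0015]
to seam 5 [-0.0109 -0.0701  0.0027]
to seam 6 [-0.0193 -0.0948  0.0038]
```

Emit:
{"name": "drive_tool", "arguments": {"plan": [[[0.00045, -0.0018, 4e-05], 0], [[0.00045, -0.0018, 4e-05], 0], [[0.00045, -0.0018, 4e-05], 0], [[0.00045, -0.0018, 4e-05], 0], [[0.00045, -0.0018, 4e-05], 0], [[0.00045, -0.0018, 4e-05], 0], [[0.00045, -0.0018, 4e-05], 0], [[0.00045, -0.0018, 4e-05], 0], [[0.0003, -0.0012, 0], 0]]}}

```text
time_s: 12.35
ee_pos: [0.5812, -0.0344, 0.2783]
tool_rot: [-0.015, 0.999, 0.038, -0.02]
wrist_force: [-0.2, 0.1, -0.3]
finger_gap: 0.0157
```

```bash
python3 tip.py
```

```text
t 12.35 tip [ 0.6666 -0.0201  0.059 ] x err -0.0001 yaw 4.38 zax [-0.0407  0.0293 -0.9987] F [-0.2172  0.1338 -0.2964]
to seam 3 [ 0.0009 -0.0033  0.0001]
to seam 4 [-0.007  -0.0279  0.0012]
to seam 5 [-0.0153 -0.0526  0.0023]
to seam 6 [-0.0237 -0.0773  0.0034]
```

Emit:
{"name": "drive_tool", "arguments": {"plan": [[[0.0003, -0.0012, 0], 0], [[0.0, -0.0012, 0], 0], [[-0.0005, -0.0012, 5e-05], 0], [[-0.0006, -0.0016, 8e-05], 0], [[-0.0006, -0.0018, 8e-05], 0]]}}

```text
time_s: 12.77
ee_pos: [0.5793, -0.0269, 0.2784]
tool_rot: [-0.015, 0.999, 0.038, -0.02]
wrist_force: [-0.2, 0.4, -1.0]
finger_gap: 0.0156
```

```bash
python3 tip.py
```

```text
t 12.7667 tip [ 0.6646 -0.0126  0.0591] x err -0.0009 yaw 4.38 zax [-0.0407  0.0293 -0.9987] F [-0.2359  0.4356 -1.0226]
to seam 4 [-0.0057 -0.0203  0.0009]
to seam 5 [-0.0139 -0.045   0.002 ]
to seam 6 [-0.0223 -0.0697  0.0032]
```

Emit:
{"name": "drive_tool", "arguments": {"plan": [[[-0.00045, -0.0018, 8e-05], 0], [[-0.0005, -0.0018, 8e-05], 0], [[-0.0005, -0.0018, 8e-05], 0], [[-0.00055, -0.0018, 8e-05], 0], [[-0.00055, -0.0018, 8e-05], 0], [[-0.00055, -0.0018, 8e-05], 0], [[-0.00055, -0.0018, 8e-05], 0], [[-0.00055, -0.0018, 8e-05], 0], [[-0.00055, -0.0018, 8e-05], 0]]}}

```text
time_s: 13.52
ee_pos: [0.5725, -0.0093, 0.2784]
tool_rot: [-0.015, 0.999, 0.038, -0.02]
wrist_force: [-0.1, -0.8, -0.3]
finger_gap: 0.0154
```

```bash
python3 tip.py
```

```text
t 13.5167 tip [0.6578 0.0049 0.0591] x err -0.0005 yaw 4.38 zax [-0.0407  0.0293 -0.9987] F [-0.0775 -0.8474 -0.2962]
to seam 4 [-0.0002 -0.0023  0.0002]
to seam 5 [-0.0084 -0.027   0.0013]
to seam 6 [-0.0169 -0.0517  0.0024]
```

Emit:
{"name": "drive_tool", "arguments": {"plan": [[[-0.00055, -0.0018, 8e-05], 0], [[-0.00055, -0.0018, 8e-05], 0], [[-0.00055, -0.0018, 8e-05], 0], [[-0.00055, -0.0018, 8e-05], 0], [[-0.00055, -0.0018, 8e-05], 0], [[-0.00055, -0.0018, 8e-05], 0], [[-0.00055, -0.0018, 8e-05], 0], [[-0.00055, -0.0018, 8e-05], 0], [[-0.00055, -0.0018, 8e-05], 0], [[-0.00055, -0.0018, 8e-05], 0], [[-0.00055, -0.0018, 8e-05], 0], [[-0.00055, -0.0018, 8e-05], 0]]}}

```text
time_s: 14.52
ee_pos: [0.5633, 0.0141, 0.2785]
tool_rot: [-0.015, 0.999, 0.038, -0.02]
wrist_force: [0.1, -0.4, -1.0]
finger_gap: 0.0157
```

```bash
python3 tip.py
```

```text
t 14.5167 tip [0.6487 0.0283 0.0592] x err 0.0002 yaw 4.38 zax [-0.0406  0.0293 -0.9987] F [ 0.1463 -0.3833 -1.0215]
to seam 5 [-0.0012 -0.003   0.0003]
to seam 6 [-0.0096 -0.0276  0.0014]
```

Emit:
{"name": "drive_tool", "arguments": {"plan": [[[-0.0006, -0.0018, 0.0001], 0], [[-0.0006, -0.0018, 0.0001], 0], [[-0.0006, -0.0018, 0.0001], 0], [[-0.0006, -0.0018, 0.0001], 0], [[-0.0006, -0.0018, 0.0001], 0], [[-0.0006, -0.0018, 0.0001], 0], [[-0.0006, -0.0018, 0.0001], 0], [[-0.0006, -0.0018, 0.0001], 0], [[-0.0006, -0.0018, 0.0001], 0], [[-0.0006, -0.0018, 0.0001], 0], [[-0.0006, -0.0018, 0.0001], 0], [[-0.0006, -0.0018, 0.0001], 0]]}}

```text
time_s: 15.52
ee_pos: [0.5535, 0.0374, 0.2782]
tool_rot: [-0.015, 0.999, 0.038, -0.02]
wrist_force: [0.4, -0.6, 0.1]
finger_gap: 0.0157
```

```bash
python3 tip.py
```

```text
t 15.5167 tip [0.6388 0.0517 0.0589] x err 0.0003 yaw 4.38 zax [-0.0405  0.0293 -0.9987] F [ 0.4351 -0.5863  0.0918]
to seam 6 [-0.0016 -0.0037  0.0001]
```

Emit:
{"name": "drive_tool", "arguments": {"plan": [[[-0.0006, -0.0014, 5e-05], 0], [[-0.0004, -0.001, 0], 0], [[-0.0001, -0.0005, 0], 0], [[0, 0, 0], 0], [[0, 0, 0], 0]]}}

```text
time_s: 15.93
ee_pos: [0.5519, 0.041, 0.2783]
tool_rot: [-0.015, 0.999, 0.038, -0.02]
wrist_force: [-0.3, 0.0, -0.5]
finger_gap: 0.0155
```

```bash
python3 d.py .637 .0552 .059 4.5 .0945 -.0007 .216;python3 -c "
from h import *
s=optics.capture('scene'); crop(s,260,190,380,280,6,'pics/p4s.png')"
```

```text
t 15.93 pt [0.6372 0.0553 0.059 ] yaw 4.41 roll -0.09 shift(after roll) [-0.0002  0.0002  0.    ] now [-0.0002  0.0001  0.    ] 
 zax [-0.0406  0.0293 -0.9987] xz -0.0382 F [-0.2932  0.0177 -0.5199] gap 0.0155 j6 1.46
```

View pics/p4s.png

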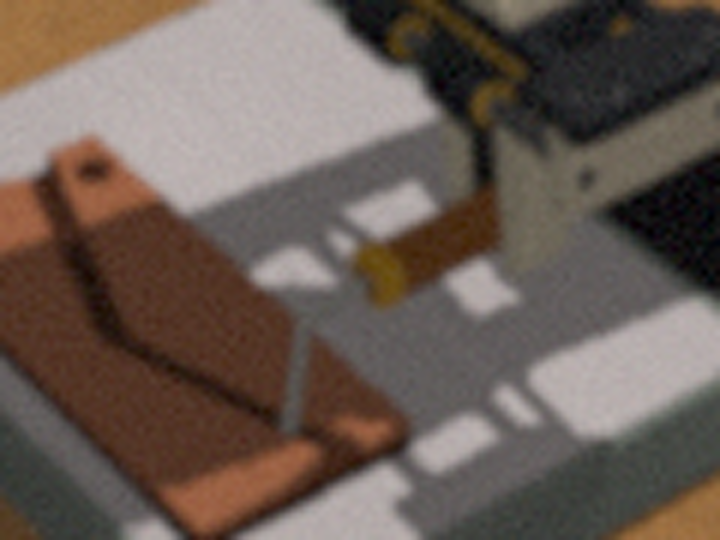

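Emit:
{"name": "drive_tool", "arguments": {"plan": [[[0, 0, -0.002], 0], [[0, 0, -0.005], 0], [[0, 0, -0.008], 0], [[0, 0, -0.01], 0], [[0, 0, -0.01], 0], [[0, 0, -0.01], 0], [[0, 0, -0.01], 0], [[0, 0, -0.008], 0], [[0, 0, -0.004], 0], [[0, 0, 0], 0], [[0, 0, 0], 0]]}}

```text
time_s: 16.9
ee_pos: [0.5557, 0.0383, 0.3559]
tool_rot: [-0.015, 0.999, 0.038, -0.017]
wrist_force: [1.0, 0.0, -0.4]
finger_gap: 0.0154
```

```bash
python3 d.py .510 -.3755 .18 4.5
```

```text
t 16.9 pt [0.5498 0.0432 0.1891] yaw 4.37 roll -0.13 shift(after roll) [-0.0722  0.4144 -0.0016] now [-0.0712  0.4146 -0.0016] 
 zax [-0.0354  0.029  -0.999 ] xz -0.0332 F [ 0.97    0.0349 -0.4008] gap 0.0154 j6 1.46
```

Emit:
{"name": "drive_tool", "arguments": {"plan": [[[-0.001, 0.006, 0], 0], [[-0.002, 0.012, 0], 0], [[-0.0025, 0.014, 0], 0], [[-0.0025, 0.014, 0], 0], [[-0.0025, 0.014, 0], 0], [[-0.0025, 0.014, 0], 0], [[-0.0025, 0.014, 0], 0], [[-0.0025, 0.014, 0], 0], [[-0.0025, 0.014, 0], 0], [[-0.0025, 0.014, 0], 0], [[-0.0025, 0.014, 0], 0], [[-0.0025, 0.014, 0], 0], [[-0.0025, 0.014, 0], 0], [[-0.0025, 0.014, 0], 0], [[-0.0025, 0.014, 0], 0]]}}

```text
time_s: 18.15
ee_pos: [0.5271, -0.1825, 0.3384]
tool_rot: [-0.017, 0.999, 0.038, -0.027]
wrist_force: [-0.7, 0.5, -0.9]
finger_gap: 0.0159
```

```bash
python3 d.py .510 -.3755 .18 4.5
```

```text
t 18.15 pt [ 0.518  -0.1772  0.1717] yaw 4.42 roll -0.08 shift(after roll) [-0.0239  0.1967 -0.0141] now [-0.0236  0.1967 -0.0141] 
 zax [-0.055   0.0316 -0.998 ] xz -0.0524 F [-0.6984  0.4635 -0.9246] gap 0.0159 j6 1.07
```

Emit:
{"name": "drive_tool", "arguments": {"plan": [[[-0.0007, 0.006, -0.0007], 0], [[-0.0007, 0.006, -0.0007], 0], [[-0.0007, 0.006, -0.0007], 0], [[-0.0007, 0.006, -0.0007], 0], [[-0.0007, 0.006, -0.0007], 0], [[-0.0007, 0.006, -0.0007], 0], [[-0.0007, 0.006, -0.0007], 0], [[-0.0007, 0.006, -0.0007], 0], [[-0.0007, 0.006, -0.0007], 0], [[-0.0007, 0.006, -0.0007], 0], [[-0.0007, 0.006, -0.0007], 0], [[-0.0007, 0.006, -0.0007], 0], [[-0.0007, 0.006, -0.0007], 0], [[-0.0007, 0.006, -0.0007], 0], [[-0.0007, 0.006, -0.0007], 0], [[-0.0007, 0.006, -0.0007], 0]]}}

```text
time_s: 19.48
ee_pos: [0.5215, -0.2907, 0.3449]
tool_rot: [-0.018, 0.999, 0.038, -0.029]
wrist_force: [0.5, 0.4, -0.5]
finger_gap: 0.0157
```

```bash
python3 d.py .510 -.3755 .18 4.5
```

```text
t 19.48 pt [ 0.5117 -0.2851  0.1783] yaw 4.37 roll -0.13 shift(after roll) [-0.0088  0.0899 -0.0047] now [-0.0086  0.0899 -0.0047] 
 zax [-0.0591  0.0332 -0.9977] xz -0.0565 F [ 0.51    0.3516 -0.4974] gap 0.0157 j6 0.9
```

Emit:
{"name": "drive_tool", "arguments": {"plan": [[[-0.0005, 0.005, -0.0003], 0], [[-0.0005, 0.005, -0.0003], 0], [[-0.0005, 0.005, -0.0003], 0], [[-0.0005, 0.005, -0.0003], 0], [[-0.0005, 0.005, -0.0003], 0], [[-0.0005, 0.005, -0.0003], 0], [[-0.0005, 0.005, -0.0003], 0], [[-0.0005, 0.005, -0.0003], 0], [[-0.0005, 0.005, -0.0003], 0], [[-0.0005, 0.005, -0.0003], 0], [[-0.0005, 0.005, -0.0003], 0], [[-0.0005, 0.005, -0.0003], 0], [[-0.0005, 0.005, -0.0003], 0], [[-0.0005, 0.005, -0.0003], 0], [[0, 0.003, 0], 0], [[0, 0.001, 0], 0], [[0, 0, 0], 0], [[0, 0, 0], 0]]}}

```text
time_s: 20.98
ee_pos: [0.5198, -0.3748, 0.3465]
tool_rot: [-0.018, 0.999, 0.037, -0.029]
wrist_force: [-0.2, 0.2, -0.2]
finger_gap: 0.0158
```

```bash
python3 d.py .510 -.3755 .12 4.5
```

```text
t 20.98 pt [ 0.5099 -0.3692  0.1799] yaw 4.3 roll -0.2 shift(after roll) [0.003  0.0086 0.0595] now [0.003  0.0086 0.0595] 
 zax [-0.0594  0.0335 -0.9977] xz -0.0568 F [-0.1575  0.1974 -0.2224] gap 0.0158 j6 0.8
```

Emit:
{"name": "drive_tool", "arguments": {"plan": [[[0.001, 0.002, 0.003], -0.1], [[0.001, 0.003, 0.005], 0], [[0.0, 0.002, 0.005], 0], [[0.0, 0.0, 0.005], 0], [[0, 0, 0.005], 0], [[0, 0, 0.005], 0], [[0, 0, 0.005], 0], [[0, 0, 0.005], 0], [[0, 0, 0.005], 0], [[0, 0, 0.005], 0], [[0, 0, 0.003], 0], [[0, 0, 0], 0], [[0, 0, 0], 0]]}}

```text
time_s: 22.07
ee_pos: [0.519, -0.3789, 0.2878]
tool_rot: [-0.019, 0.999, 0.039, -0.03]
wrist_force: [-0.9, 0.0, 0.3]
finger_gap: 0.0158
```

```bash
python3 d.py .510 -.3755 .068 4.5; python3 -c "
from h import *
s=optics.capture('scene'); crop(s,215,70,355,190,5,'pics/q1s.png');s=optics.capture('top'); crop(s,430,200,530,310,5,'pics/q1t.png')"
```

```text
t 22.07 pt [ 0.5087 -0.373   0.1212] yaw 4.49 roll -0.01 shift(after roll) [0.0042 0.0047 0.0529] now [0.0042 0.0047 0.0529] 
 zax [-0.0617  0.0356 -0.9975] xz -0.0587 F [-0.8502  0.0302  0.3091] gap 0.0158 j6 0.79
```

View pics/q1s.png

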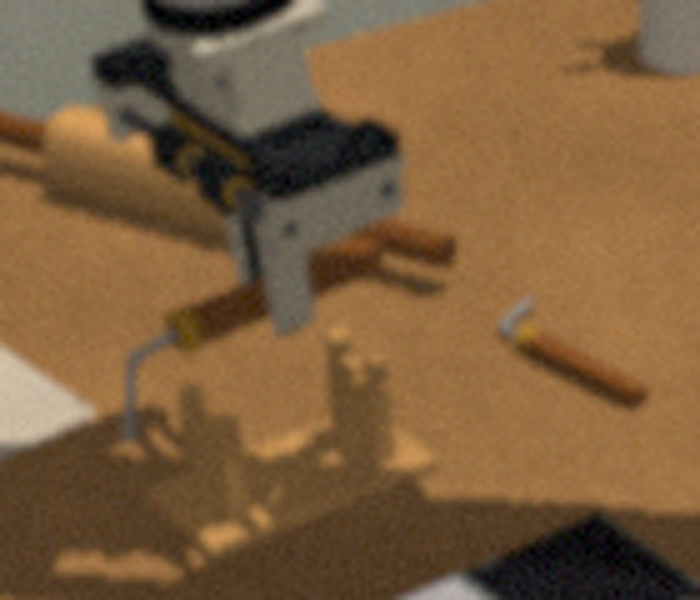

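Emit:
{"name": "drive_tool", "arguments": {"plan": [[[0.001, 0.0015, 0.003], 0], [[0.001, 0.0015, 0.004], 0], [[0.001, 0.0005, 0.005], 0], [[0, 0, 0.005], 0], [[0, 0, 0.005], 0], [[0, 0, 0.005], 0], [[0, 0, 0.004], 0], [[0, 0, 0.002], 0], [[0, 0, 0], 0], [[0, 0, 0], 0], [[0, 0, 0], 0]]}}

```text
time_s: 23.08
ee_pos: [0.5206, -0.3814, 0.2514]
tool_rot: [-0.019, 0.999, 0.039, -0.03]
wrist_force: [-0.4, -0.2, -0.9]
finger_gap: 0.0162
```

```bash
python3 d.py .510 -.3755 .0665 4.5
```

```text
t 23.08 pt [ 0.5104 -0.3756  0.0848] yaw 4.48 roll -0.02 shift(after roll) [0.0007 0.0006 0.0183] now [0.0007 0.0006 0.0183] 
 zax [-0.061   0.035  -0.9975] xz -0.0581 F [-0.3869 -0.1553 -0.8962] gap 0.0162 j6 0.79
```

Emit:
{"name": "drive_tool", "arguments": {"plan": [[[0, 0, 0.003], 0], [[0, 0, 0.004], 0], [[0.0003, 0.0003, 0.004], 0], [[0, 0, 0.003], 0], [[0, 0, 0.0015], 0], [[0, 0, 0], 0], [[0, 0, 0], 0], [[0, 0, 0], 0]]}}

```text
time_s: 23.75
ee_pos: [0.5201, -0.3813, 0.235]
tool_rot: [-0.018, 0.999, 0.039, -0.029]
wrist_force: [1.3, 0.1, -0.7]
finger_gap: 0.0155
```

```bash
python3 d.py .510 -.3755 .0665 4.5;python3 -c "
from h import *
s=optics.capture('scene'); crop(s,215,70,355,190,5,'pics/q2s.png')"
```

```text
t 23.75 pt [ 0.5101 -0.3756  0.0684] yaw 4.48 roll -0.02 shift(after roll) [ 0.     -0.0001  0.0019] now [ 0.     -0.0001  0.0019] 
 zax [-0.06    0.0342 -0.9976] xz -0.0572 F [ 1.3192  0.1414 -0.7289] gap 0.0155 j6 0.79
```

View pics/q2s.png

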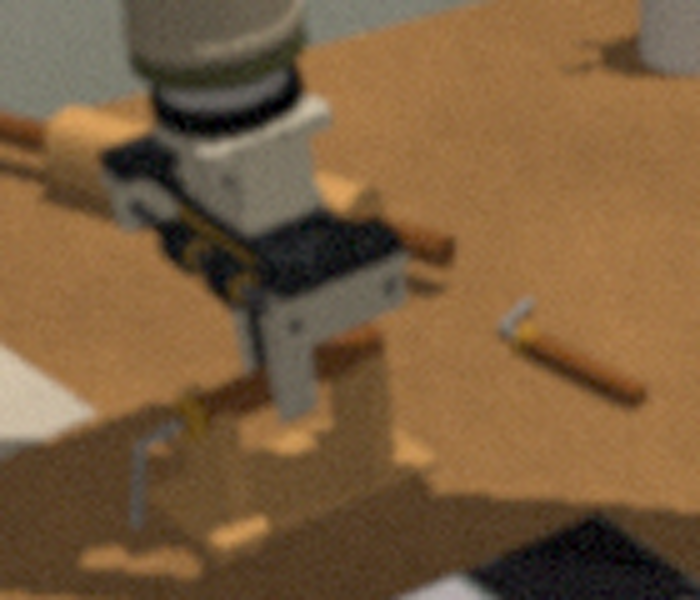

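Emit:
{"name": "drive_tool", "arguments": {"plan": [[[0, 0, 0.0015], 0], [[0, 0, 0], 0], [[0, 0, 0], 0]]}}

```text
time_s: 24.05
ee_pos: [0.5203, -0.3815, 0.2342]
tool_rot: [-0.018, 0.999, 0.039, -0.029]
wrist_force: [0.5, -0.8, -0.0]
finger_gap: 0.0156
```

Emit:
{"name": "drive_tool", "arguments": {"plan": [[[0, 0, 0], 0], [[0, 0, 0], 0], [[0, 0, 0], 0], [[0, 0, 0], 0], [[0, 0, 0], 0], [[0, 0, 0], 0]], "claw": 0.05}}

```text
time_s: 24.55
ee_pos: [0.5205, -0.3817, 0.2348]
tool_rot: [-0.017, 0.999, 0.038, -0.028]
wrist_force: [-0.9, 0.6, -0.2]
finger_gap: 0.0489
```

Emit:
{"name": "drive_tool", "arguments": {"plan": [[[0, 0, -0.004], 0], [[0, 0, -0.01], 0], [[0, 0, -0.015], 0], [[0, 0, -0.015], 0], [[0, 0, -0.015], 0], [[0, 0, -0.015], 0], [[0, 0, -0.015], 0], [[0, 0, -0.01], 0], [[0, 0, 0], 0], [[0, 0, 0], 0]]}}

```text
time_s: 25.38
ee_pos: [0.5266, -0.3851, 0.3441]
tool_rot: [-0.017, 0.999, 0.038, -0.028]
wrist_force: [0.1, 0.2, 0.1]
finger_gap: 0.0494
```

```bash
python3 d.py .510 -.3755 .0665 4.5;python3 -c "
from h import *
s=optics.capture('scene'); crop(s,215,70,355,190,5,'pics/q3s.png');s=optics.capture('top'); crop(s,420,200,520,310,5,'pics/q3t.png')"
```

```text
t 25.38 pt [ 0.5171 -0.3798  0.1775] yaw 4.47 roll -0.03 shift(after roll) [-0.0008 -0.0009  0.1113] now [-0.0008 -0.0009  0.1113] 
 zax [-0.0567  0.0315 -0.9979] xz -0.0541 F [0.0587 0.2159 0.0712] gap 0.0494 j6 0.79
```

View pics/q3s.png

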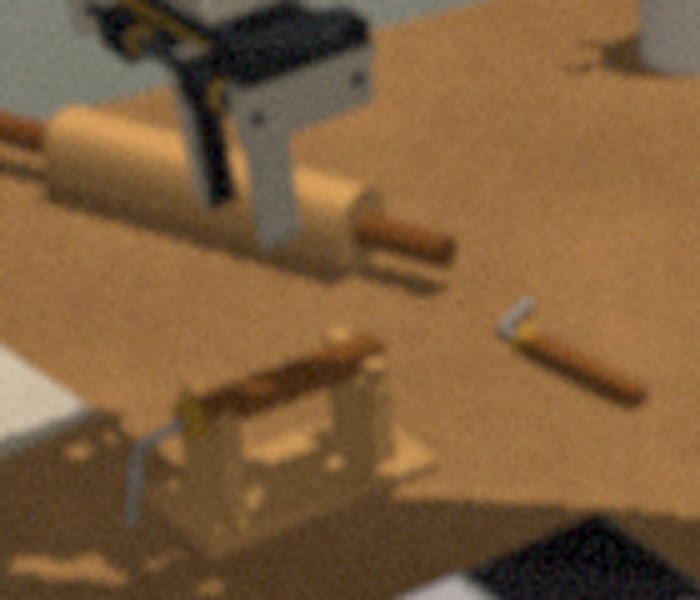

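Emit:
{"name": "drive_tool", "arguments": {"plan": [[[0, 0, -0.02], 0], [[0, 0, -0.035], 0], [[0, 0, -0.035], 0], [[0, 0, -0.02], 0], [[0, 0, 0], 0], [[0, 0, 0], 0]]}}

```text
time_s: 25.98
ee_pos: [0.5318, -0.3877, 0.4452]
tool_rot: [-0.024, 0.998, 0.038, -0.035]
wrist_force: [-0.5, 0.1, -1.5]
finger_gap: 0.0498
```

```bash
python3 d.py .510 -.3755 .0665 4.5; python3 -c "
from h import *
print(tool()[2]['joints'])"
```

```text
t 25.98 pt [ 0.5198 -0.3803  0.2788] yaw 4.51 roll 0.01 shift(after roll) [0.0051 0.005  0.2125] now [0.0051 0.005  0.2125] 
 zax [-0.0718  0.0442 -0.9964] xz -0.0681 F [-0.4997  0.1237 -1.5341] gap 0.0498 j6 0.79
[-0.70415756  0.32073089  1.19754782 -0.01284798  1.70674069  0.78841593]
```

Emit:
{"name": "drive_tool", "arguments": {"plan": [[[0, 0, 0.03], 0], [[0, 0, 0.04], 0], [[0, 0, 0.02], 0], [[0, 0, 0], 0], [[0, 0, 0], 0]]}}

```text
time_s: 26.4
ee_pos: [0.5235, -0.3823, 0.3445]
tool_rot: [-0.026, 0.998, 0.039, -0.038]
wrist_force: [-0.5, 0.7, 1.1]
finger_gap: 0.0502
```

```bash
python3 d.py .510 -.3755 .0665 4.5
```

```text
t 26.4 pt [ 0.5107 -0.3742  0.1782] yaw 4.53 roll 0.03 shift(after roll) [0.0074 0.0074 0.1113] now [0.0074 0.0074 0.1113] 
 zax [-0.0769  0.0487 -0.9958] xz -0.073 F [-0.5253  0.7393  1.1148] gap 0.0502 j6 0.79
```

Emit:
{"name": "drive_tool", "arguments": {"plan": [[[-0.023, -0.0195, 0], 0], [[-0.023, -0.0195, 0], 0], [[-0.023, -0.0195, 0], 0], [[0, 0, 0], 0], [[0, 0, 0], 0]]}}

```text
time_s: 26.82
ee_pos: [0.4468, -0.3266, 0.3459]
tool_rot: [-0.031, 0.998, 0.038, -0.043]
wrist_force: [0.1, 0.0, 0.7]
finger_gap: 0.0501
```

```bash
python3 d.py .510 -.3755 .0665 4.5
```

```text
t 26.82 pt [ 0.4319 -0.3168  0.1799] yaw 4.58 roll 0.08 shift(after roll) [0.0825 0.0715 0.1024] now [0.0824 0.0716 0.1024] 
 zax [-0.0887  0.0589 -0.9943] xz -0.0839 F [0.1384 0.0322 0.731 ] gap 0.0501 j6 0.78
```

Emit:
{"name": "drive_tool", "arguments": {"plan": [[[0.023, 0.0195, 0], 0], [[0.023, 0.0195, 0], 0], [[0.023, 0.0195, 0], 0], [[0, 0, 0], 0], [[0, 0, 0], 0]]}}

```text
time_s: 27.23
ee_pos: [0.5233, -0.3819, 0.336]
tool_rot: [-0.031, 0.998, 0.038, -0.043]
wrist_force: [-0.6, 0.2, 0.1]
finger_gap: 0.0498
```

```bash
python3 d.py .510 -.3755 .0665 4.5
```

```text
t 27.23 pt [ 0.5085 -0.372   0.17  ] yaw 4.56 roll 0.06 shift(after roll) [0.0099 0.0104 0.1025] now [0.0099 0.0104 0.1025] 
 zax [-0.0888  0.0591 -0.9943] xz -0.084 F [-0.5664  0.2138  0.0664] gap 0.0498 j6 0.79
```

Emit:
{"name": "drive_tool", "arguments": {"plan": [[[0.012, 0.01, -0.005], 0], [[0.012, 0.01, -0.005], 0], [[0.012, 0.01, -0.005], 0], [[0.012, 0.01, -0.005], 0], [[0.012, 0.01, 0], 0], [[0.012, 0.01, 0], 0], [[0.012, 0.01, 0], 0], [[0.012, 0.01, 0], 0], [[0.012, 0.01, 0], 0], [[0.012, 0.01, 0], 0], [[0.006, 0.005, 0], 0], [[0, 0, 0], 0], [[0, 0, 0], 0]]}}

```text
time_s: 28.32
ee_pos: [0.6647, -0.4823, 0.3519]
tool_rot: [-0.026, 0.998, 0.038, -0.037]
wrist_force: [-0.1, 0.5, -0.6]
finger_gap: 0.05
```

```bash
python3 d.py .510 -.3755 .0665 4.5; python3 -c "
from h import *
print(tool()[2]['joints'])"
```

```text
t 28.32 pt [ 0.6519 -0.4741  0.1856] yaw 4.52 roll 0.02 shift(after roll) [-0.1247 -0.1022  0.1344] now [-0.1246 -0.1023  0.1344] 
 zax [-0.0768  0.0491 -0.9958] xz -0.0728 F [-0.062   0.5406 -0.5581] gap 0.05 j6 0.8
[-0.68755795  0.86323421  0.62459099 -0.01102845  1.74440177  0.8049245 ]
```

Emit:
{"name": "drive_tool", "arguments": {"plan": [[[0.012, 0.01, 0], 0], [[0.012, 0.01, 0], 0], [[0.012, 0.01, 0], 0], [[0.012, 0.01, 0], 0], [[0.012, 0.01, 0], 0], [[0, 0, 0], 0], [[0, 0, 0], 0]]}}

```text
time_s: 28.9
ee_pos: [0.714, -0.5172, 0.3375]
tool_rot: [-0.029, 0.998, 0.038, -0.041]
wrist_force: [0.7, 0.6, 1.2]
finger_gap: 0.0501
```

```bash
python3 d.py .510 -.3755 .0665 4.5; python3 -c "
from h import *
print(tool()[2]['joints'])"
```

```text
t 28.9 pt [ 0.7    -0.5079  0.1714] yaw 4.55 roll 0.05 shift(after roll) [-0.1701 -0.1393  0.1277] now [-0.1699 -0.1394  0.1277] 
 zax [-0.0842  0.0555 -0.9949] xz -0.0797 F [0.7401 0.6286 1.2245] gap 0.0501 j6 0.81
[-0.68279567  1.25564098  0.03217034 -0.01083603  1.95429922  0.80747014]
```

Emit:
{"name": "drive_tool", "arguments": {"plan": [[[0.012, 0.01, 0], 0], [[0.012, 0.01, 0], 0], [[0, 0, 0], 0]]}}

```text
time_s: 29.15
ee_pos: [0.7196, -0.5209, 0.3351]
tool_rot: [-0.02, 0.999, 0.038, -0.029]
wrist_force: [0.4, -0.0, -0.4]
finger_gap: 0.05
```

```bash
python3 d.py .510 -.3755 .0665 4.5; python3 -c "
from h import *
print(tool()[2]['joints'])"
```

```text
t 29.15 pt [ 0.7096 -0.5148  0.1685] yaw 4.48 roll -0.02 shift(after roll) [-0.1821 -0.1497  0.1188] now [-0.1821 -0.1496  0.1188] 
 zax [-0.0594  0.0369 -0.9976] xz -0.0563 F [ 0.4335 -0.0364 -0.3758] gap 0.05 j6 0.81
[-0.68240229  1.26317493  0.02319183 -0.00934187  1.92462702  0.80845559]
```

Emit:
{"name": "drive_tool", "arguments": {"plan": [[[0.008, 0.0065, 0], 0], [[0.008, 0.0065, 0], 0], [[0, 0, 0], 0]]}}

```text
time_s: 29.4
ee_pos: [0.7233, -0.5232, 0.3368]
tool_rot: [-0.012, 0.999, 0.038, -0.019]
wrist_force: [0.0, -0.3, 0.3]
finger_gap: 0.0505
```

```bash
python3 d.py .510 -.3755 .0665 4.5; python3 -c "
from h import *
print(tool()[2]['joints'])"
```

```text
t 29.4 pt [ 0.7167 -0.5195  0.1699] yaw 4.44 roll -0.06 shift(after roll) [-0.1907 -0.157   0.1146] now [-0.1909 -0.1568  0.1146] 
 zax [-0.0395  0.0219 -0.999 ] xz -0.0377 F [ 0.0108 -0.3257  0.3442] gap 0.0505 j6 0.81
[-0.68187949  1.26155088  0.0224059  -0.00832589  1.9021441   0.80939462]
```

Emit:
{"name": "drive_tool", "arguments": {"plan": [[[0.008, 0.0065, 0], 0], [[0.008, 0.0065, 0], 0], [[0.008, 0.0065, 0], 0], [[0.008, 0.0065, 0], 0], [[0, 0, 0], 0]]}}

```text
time_s: 29.82
ee_pos: [0.7305, -0.5271, 0.3306]
tool_rot: [-0.001, 0.999, 0.039, -0.005]
wrist_force: [0.2, 0.6, 0.3]
finger_gap: 0.05
```

```bash
python3 d.py .510 -.3755 .0665 4.5; python3 -c "
from h import *
print(tool()[2]['joints'])"
```

```text
t 29.82 pt [ 0.7287 -0.527   0.1636] yaw 4.42 roll -0.08 shift(after roll) [-0.2051 -0.168   0.0997] now [-0.2053 -0.1677  0.0997] 
 zax [-0.0109  0.001  -0.9999] xz -0.0108 F [0.2108 0.6072 0.3183] gap 0.05 j6 0.81
[-0.68066042  1.26810162  0.02248432 -0.00634881  1.86007041  0.8112324 ]
```

Emit:
{"name": "drive_tool", "arguments": {"plan": [[[0.008, 0.0065, 0], 0], [[0.008, 0.0065, 0], 0], [[0, 0, 0], 0]]}}

```text
time_s: 30.07
ee_pos: [0.7339, -0.5291, 0.3261]
tool_rot: [0.004, 0.999, 0.039, 0.001]
wrist_force: [-0.5, 1.3, -0.7]
finger_gap: 0.0503
```

```bash
python3 d.py .510 -.3755 .0665 4.5
python3 - <<'E'
from m import *
t=optics.capture('top'); im=t[:,:,::-1].copy()
crop(t,160,225,255,330,5,'pics/t1.png')
hsv=cv2.cvtColor(im,cv2.COLOR_BGR2HSV).astype(int); H,S,V=[hsv[:,:,i] for i in range(3)]
m=np.zeros(H.shape,bool); m[225:330,160:255]=True
m&=(S>120)&(H<20)&(V>60)
for c in big(m)[:4]:
    if cv2.contourArea(c)>80: print(rect('top',cv2.convexHull(c)[:,0],.01), cv2.boundingRect(c))
E
```

```text
t 30.07 pt [ 0.7341 -0.5304  0.1591] yaw 4.42 roll -0.08 shift(after roll) [-0.2114 -0.1727  0.091 ] now [-0.2116 -0.1724  0.091 ] 
 zax [ 0.0014 -0.0078 -1.    ] xz 0.0008 F [-0.4728  1.2632 -0.6708] gap 0.0503 j6 0.81
((498.0999755859375, 299.0288391113281), (285.01171875, 255.06256103515625), 2.022312879562378) (160, 225, 95, 105)
((431.97027587890625, 341.2237854003906), (42.82477569580078, 42.36380386352539), 6.536530494689941) (180, 292, 17, 18)
((563.969482421875, 367.0616149902344), (42.96576690673828, 41.74369812011719), 17.271190643310547) (173, 242, 19, 19)
```

View pics/t1.png

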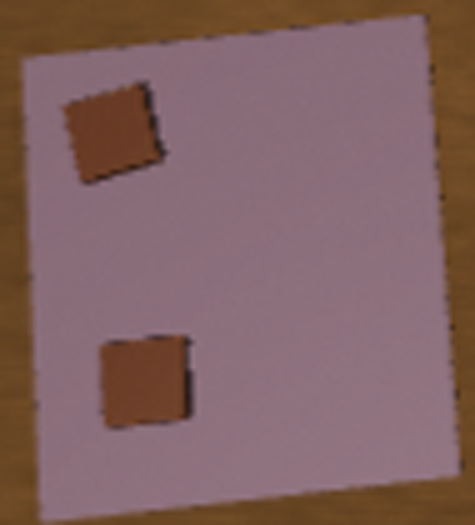

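Emit:
{"name": "drive_tool", "arguments": {"plan": [[[-0.001, -0.004, -0.002], 0], [[-0.002, -0.0077, -0.002], 0], [[-0.002, -0.0077, -0.002], 0], [[-0.002, -0.0077, -0.002], 0], [[-0.002, -0.0077, -0.002], 0], [[-0.002, -0.0077, -0.001], 0], [[-0.002, -0.0077, -0.001], 0], [[-0.002, -0.0077, -0.001], 0], [[-0.002, -0.0077, -0.001], 0], [[-0.002, -0.0077, -0.001], 0], [[-0.002, -0.0077, -0.001], 0], [[-0.002, -0.0077, -0.001], 0], [[-0.002, -0.0077, -0.001], 0], [[-0.002, -0.0077, -0.001], 0], [[-0.002, -0.0077, -0.001], 0], [[-0.002, -0.0077, -0.001], 0], [[-0.002, -0.0077, -0.001], 0], [[-0.002, -0.0077, -0.001], 0], [[-0.002, -0.0077, -0.001], 0], [[-0.002, -0.0077, -0.001], 0]], "claw": 0.07}}

```text
time_s: 31.78
ee_pos: [0.6798, -0.377, 0.3527]
tool_rot: [0.005, 0.999, 0.037, 0.002]
wrist_force: [0.8, -0.6, 0.3]
finger_gap: 0.0701
```

```bash
python3 d.py .4325 .341 .16 6.5
```

```text
t 31.78 pt [ 0.6804 -0.3787  0.1857] yaw 4.26 roll -2.24 shift(after roll) [-0.1649 -0.7434  0.0176] now [-0.1938 -0.7364  0.0176] 
 zax [ 0.0039 -0.01   -0.9999] xz 0.0032 F [ 0.8158 -0.5603  0.3144] gap 0.0701 j6 0.93
```

Emit:
{"name": "drive_tool", "arguments": {"plan": [[[-0.003, -0.011, 0], 0], [[-0.003, -0.0115, 0], 0], [[-0.003, -0.0115, 0], 0], [[-0.003, -0.0115, 0], 0], [[-0.003, -0.0115, 0], 0], [[-0.003, -0.0115, 0], 0], [[-0.003, -0.0115, 0], 0], [[-0.003, -0.0115, 0], 0], [[-0.003, -0.0115, 0], 0], [[-0.003, -0.0115, 0], 0], [[-0.003, -0.0115, 0], 0], [[-0.003, -0.0115, 0], 0], [[-0.003, -0.0115, 0], 0], [[-0.003, -0.0115, 0], 0], [[-0.003, -0.0115, 0], 0], [[-0.003, -0.0115, 0], 0], [[-0.003, -0.0115, 0], 0], [[-0.003, -0.0115, 0], 0], [[-0.003, -0.0115, 0], 0], [[-0.003, -0.0115, 0], 0]]}}

```text
time_s: 33.45
ee_pos: [0.5984, -0.1403, 0.3569]
tool_rot: [0.008, 0.999, 0.036, 0.007]
wrist_force: [-0.2, 0.3, 0.3]
finger_gap: 0.0699
```

```bash
python3 d.py .4325 .341 .16 6.5
```

```text
t 33.45 pt [ 0.6007 -0.1429  0.19  ] yaw 4.16 roll -2.34 shift(after roll) [-0.1127 -0.5003  0.0201] now [-0.133  -0.4953  0.0201] 
 zax [ 0.0141 -0.0155 -0.9998] xz 0.0129 F [-0.2484  0.2649  0.3073] gap 0.0699 j6 1.19
```

Emit:
{"name": "drive_tool", "arguments": {"plan": [[[-0.003, -0.0115, 0], 0], [[-0.003, -0.0115, 0], 0], [[-0.003, -0.0115, 0], 0], [[-0.003, -0.0115, 0], 0], [[-0.003, -0.0115, 0], 0], [[-0.003, -0.0115, 0], 0], [[-0.003, -0.0115, 0], 0], [[-0.003, -0.0115, 0], 0], [[-0.003, -0.0115, 0], 0], [[-0.003, -0.0115, 0], 0], [[-0.003, -0.0115, 0], 0], [[-0.003, -0.0115, 0], 0], [[-0.003, -0.0115, 0], 0], [[-0.003, -0.0115, 0], 0], [[-0.003, -0.0115, 0], 0], [[-0.003, -0.0115, 0], 0], [[-0.003, -0.0115, 0], 0], [[-0.003, -0.0115, 0], 0], [[-0.003, -0.0115, 0], 0], [[-0.003, -0.0115, 0], 0]]}}

```text
time_s: 35.12
ee_pos: [0.5126, 0.1095, 0.3521]
tool_rot: [0.008, 0.999, 0.036, 0.007]
wrist_force: [0.5, 0.1, 0.4]
finger_gap: 0.0696
```

```bash
python3 d.py .4325 .341 .12 6.5
```

```text
t 35.12 pt [0.5151 0.107  0.1851] yaw 4.18 roll -2.32 shift(after roll) [-0.0564 -0.2429  0.0603] now [-0.0662 -0.2405  0.0603] 
 zax [ 0.0149 -0.0154 -0.9998] xz 0.0137 F [0.5207 0.08   0.4456] gap 0.0696 j6 1.62
```

Emit:
{"name": "drive_tool", "arguments": {"plan": [[[-0.003, -0.0115, 0.002], -0.2], [[-0.003, -0.0115, 0.002], -0.2], [[-0.003, -0.0115, 0.002], -0.2], [[-0.003, -0.0115, 0.002], -0.2], [[-0.003, -0.0115, 0.002], -0.2], [[-0.003, -0.0115, 0.002], -0.2], [[-0.003, -0.0115, 0.002], -0.2], [[-0.003, -0.0115, 0.002], -0.2], [[-0.003, -0.0115, 0.002], -0.2], [[-0.003, -0.0115, 0.002], -0.2], [[-0.003, -0.0115, 0.002], -0.2], [[-0.003, -0.0115, 0.002], 0], [[-0.003, -0.0115, 0.002], 0], [[-0.003, -0.0115, 0.002], 0], [[-0.003, -0.0115, 0.002], 0], [[-0.003, -0.0115, 0.002], 0], [[-0.003, -0.0115, 0.002], 0], [[-0.003, -0.009, 0.002], 0], [[-0.001, -0.005, 0], 0], [[0, 0, 0], 0]]}}

```text
time_s: 36.78
ee_pos: [0.4252, 0.3358, 0.3066]
tool_rot: [0.008, 0.998, 0.06, 0.006]
wrist_force: [0.3, -0.0, -0.8]
finger_gap: 0.0699
```

```bash
python3 d.py .4325 .341 .06 6.5
```

```text
t 36.78 pt [0.4275 0.3331 0.1396] yaw 6.84 roll 0.34 shift(after roll) [ 0.0049 -0.0086  0.0795] now [ 0.0049 -0.0086  0.0795] 
 zax [ 0.0138 -0.0159 -0.9998] xz 0.0118 F [ 0.2892 -0.0316 -0.7607] gap 0.0699 j6 2.04
```

Emit:
{"name": "drive_tool", "arguments": {"plan": [[[0.001, -0.002, 0.004], 0.3], [[0.0015, -0.003, 0.008], 0], [[0.001, -0.002, 0.009], 0], [[0, 0, 0.009], 0], [[0, 0, 0.009], 0], [[0, 0, 0.009], 0], [[0, 0, 0.009], 0], [[0, 0, 0.009], 0], [[0, 0, 0.007], 0], [[0, 0, 0.003], 0], [[0, 0, 0], 0], [[0, 0, 0], 0]]}}

```text
time_s: 37.78
ee_pos: [0.4297, 0.34, 0.2198]
tool_rot: [0.01, 0.998, 0.055, 0.005]
wrist_force: [-0.5, -0.3, 0.2]
finger_gap: 0.0696
```

```bash
python3 d.py .4325 .341 .022 6.5;python3 -c "
from h import *
s=optics.capture('scene'); crop(s,400,250,540,390,5,'pics/u1s.png');s=optics.capture('top'); crop(s,150,220,270,330,5,'pics/u1t.png')"
```

```text
t 37.78 pt [0.4315 0.3368 0.0528] yaw 6.36 roll -0.14 shift(after roll) [ 0.0012 -0.0047  0.0307] now [ 0.0012 -0.0047  0.0307] 
 zax [ 0.0108 -0.0191 -0.9998] xz 0.0086 F [-0.483  -0.2988  0.2048] gap 0.0696 j6 2.05
```

View pics/u1s.png

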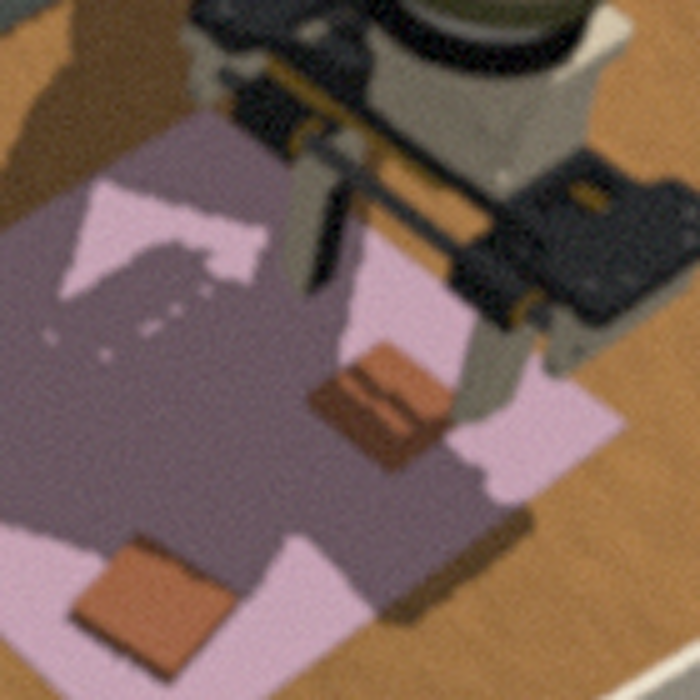

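View pics/u1t.png

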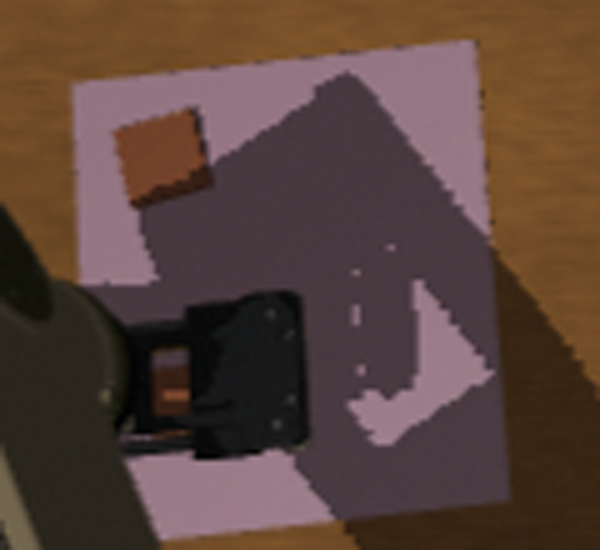

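Emit:
{"name": "drive_tool", "arguments": {"plan": [[[0.0005, -0.002, 0.003], -0.1], [[0.0005, -0.0015, 0.005], 0], [[0, -0.0005, 0.006], 0], [[0, 0, 0.006], 0], [[0, 0, 0.004], 0], [[0, 0, 0.002], 0], [[0, 0, 0], 0], [[0, 0, 0], 0], [[0, 0, 0], 0]]}}

```text
time_s: 38.63
ee_pos: [0.4314, 0.3449, 0.193]
tool_rot: [0.009, 0.998, 0.057, 0.007]
wrist_force: [0.4, -0.3, 0.3]
finger_gap: 0.0702
```

```bash
python3 d.py .4325 .341 .022 6.5
```

```text
t 38.63 pt [0.4338 0.3421 0.0261] yaw 6.49 roll -0.01 shift(after roll) [-0.0015  0.0008  0.0041] now [-0.0015  0.0008  0.0041] 
 zax [ 0.0141 -0.0168 -0.9998] xz 0.0121 F [ 0.411  -0.3423  0.2656] gap 0.0702 j6 2.06
```

Emit:
{"name": "drive_tool", "arguments": {"plan": [[[-0.0008, 0.0005, 0.002], 0], [[0, 0, 0.0015], 0], [[0, 0, 0], 0], [[0, 0, 0], 0]]}}

```text
time_s: 38.97
ee_pos: [0.4309, 0.3442, 0.1898]
tool_rot: [0.009, 0.998, 0.056, 0.007]
wrist_force: [-0.7, -0.2, 0.1]
finger_gap: 0.0702
```

Emit:
{"name": "drive_tool", "arguments": {"plan": [[[0, 0, 0], 0], [[0, 0, 0], 0], [[0, 0, 0], 0], [[0, 0, 0], 0], [[0, 0, 0], 0], [[0, 0, 0], 0], [[0, 0, 0], 0]], "claw": 0.035}}

```text
time_s: 39.55
ee_pos: [0.4311, 0.3443, 0.1903]
tool_rot: [0.008, 0.998, 0.056, 0.007]
wrist_force: [-0.5, 0.8, -0.1]
finger_gap: 0.0434
```

```bash
python3 d.py .4325 .341 .022 6.5
```

```text
t 39.55 pt [0.4337 0.3417 0.0233] yaw 6.48 roll -0.02 shift(after roll) [-0.0013  0.0005  0.0013] now [-0.0013  0.0005  0.0013] 
 zax [ 0.0156 -0.0158 -0.9998] xz 0.0137 F [-0.463   0.7528 -0.1473] gap 0.0434 j6 2.06
```

Emit:
{"name": "drive_tool", "arguments": {"plan": [[[0, 0, -0.004], 0], [[0, 0, -0.008], 0], [[0, 0, -0.01], 0], [[0, 0, -0.01], 0], [[0, 0, -0.01], 0], [[0, 0, -0.01], 0], [[0, 0, -0.01], 0], [[0, 0, -0.01], 0], [[0, 0, -0.01], 0], [[0, 0, -0.01], 0], [[0, 0, -0.008], 0], [[0, 0, -0.004], 0], [[0, 0, 0], 0]]}}

```text
time_s: 40.63
ee_pos: [0.4297, 0.3465, 0.3089]
tool_rot: [0.007, 0.998, 0.057, 0.009]
wrist_force: [-0.4, -0.1, -1.3]
finger_gap: 0.0434
```

```bash
python3 d.py .5423 -.086 .13 6.5
```

```text
t 40.63 pt [0.433  0.3444 0.142 ] yaw 6.49 roll -0.01 shift(after roll) [0.0597 0.4397 0.0197] now [0.0597 0.4397 0.0197] 
 zax [ 0.0196 -0.0131 -0.9997] xz 0.018 F [-0.4151 -0.1331 -1.3269] gap 0.0434 j6 2.06
```

Emit:
{"name": "drive_tool", "arguments": {"plan": [[[0.001, 0.006, 0], 0], [[0.0015, 0.011, 0], 0], [[0.0016, 0.0115, 0], 0], [[0.0016, 0.0115, 0], 0], [[0.0016, 0.0115, 0], 0], [[0.0016, 0.0115, 0], 0], [[0.0016, 0.0115, 0], 0], [[0.0016, 0.0115, 0], 0], [[0.0016, 0.0115, 0], 0], [[0.0016, 0.0115, 0], 0], [[0.0016, 0.0115, 0], 0], [[0.0016, 0.0115, 0], 0], [[0.0016, 0.0115, 0], 0], [[0.0016, 0.0115, 0], 0], [[0.0016, 0.0115, 0], 0], [[0.0016, 0.0115, 0], 0], [[0.0016, 0.0115, 0], 0], [[0.0016, 0.0115, 0], 0], [[0.0016, 0.0115, 0], 0], [[0.0016, 0.0115, 0], 0]]}}

```text
time_s: 42.3
ee_pos: [0.4882, 0.0988, 0.309]
tool_rot: [0.009, 0.999, 0.053, 0.006]
wrist_force: [0.6, -0.1, 0.3]
finger_gap: 0.0437
```

```bash
python3 d.py .5423 -.086 .13 6.5
```

```text
t 42.3 pt [0.4904 0.0959 0.142 ] yaw 6.09 roll -0.41 shift(after roll) [0.0308 0.1863 0.0159] now [0.0322 0.1861 0.0159] 
 zax [ 0.0131 -0.0177 -0.9998] xz 0.0112 F [ 0.5602 -0.1147  0.3371] gap 0.0437 j6 1.57
```

Emit:
{"name": "drive_tool", "arguments": {"plan": [[[0.002, 0.0115, 0], 0], [[0.002, 0.0115, 0], 0], [[0.002, 0.0115, 0], 0], [[0.002, 0.0115, 0], 0], [[0.002, 0.0115, 0], 0], [[0.002, 0.0115, 0], 0], [[0.002, 0.0115, 0], -0.2], [[0.002, 0.0115, 0.001], -0.2], [[0.002, 0.0115, 0.001], 0], [[0.002, 0.0115, 0.001], 0], [[0.002, 0.0115, 0.001], 0], [[0.002, 0.0115, 0.001], 0], [[0.002, 0.0115, 0.001], 0], [[0.002, 0.01, 0.001], 0], [[0.001, 0.005, 0.001], 0], [[0, 0.002, 0], 0], [[0, 0, 0], 0], [[0, 0, 0], 0]]}}

```text
time_s: 43.8
ee_pos: [0.5348, -0.0891, 0.3029]
tool_rot: [0.01, 0.999, 0.051, 0.005]
wrist_force: [0.4, 0.1, -0.5]
finger_gap: 0.0435
```

```bash
python3 d.py .5423 -.086 .0745 6.5
```

```text
t 43.8 pt [ 0.5367 -0.0923  0.136 ] yaw 5.9 roll -0.6 shift(after roll) [ 0.0058 -0.0068  0.0614] now [ 0.0057 -0.0069  0.0614] 
 zax [ 0.0112 -0.0186 -0.9998] xz 0.0092 F [ 0.3791  0.1288 -0.512 ] gap 0.0435 j6 1.22
```

Emit:
{"name": "drive_tool", "arguments": {"plan": [[[0.001, -0.001, 0.003], -0.3], [[0.0015, -0.002, 0.006], -0.3], [[0.0015, -0.002, 0.007], 0], [[0.001, -0.001, 0.007], 0], [[0, 0, 0.007], 0], [[0, 0, 0.007], 0], [[0, 0, 0.006], 0], [[0, 0, 0.004], 0], [[0, 0, 0.002], 0], [[0, 0, 0], 0], [[0, 0, 0], 0]]}}

```text
time_s: 44.72
ee_pos: [0.5392, -0.08, 0.2466]
tool_rot: [0.009, 0.998, 0.059, 0.004]
wrist_force: [-0.1, -0.2, 0.0]
finger_gap: 0.0437
```

```bash
python3 d.py .5423 -.086 .0745 6.5
```

```text
t 44.72 pt [ 0.5405 -0.0829  0.0796] yaw 6.77 roll 0.27 shift(after roll) [0.0014 0.0032 0.0052] now [0.0014 0.0032 0.0052] 
 zax [ 0.008  -0.0172 -0.9998] xz 0.006 F [-0.0517 -0.2213  0.0041] gap 0.0437 j6 1.22
```

Lower the last 5 mm gently.

Emit:
{"name": "drive_tool", "arguments": {"plan": [[[0.0005, 0.001, 0.0015], 0], [[0, 0, 0.0015], 0], [[0, 0, 0.001], 0], [[0, 0, 0], 0], [[0, 0, 0], 0], [[0, 0, 0], 0]]}}

```text
time_s: 45.22
ee_pos: [0.5406, -0.0817, 0.2439]
tool_rot: [0.009, 0.998, 0.059, 0.005]
wrist_force: [0.2, -0.2, -1.0]
finger_gap: 0.0436
```

```bash
python3 d.py .5423 -.086 .0745 6.5;python3 -c "
from h import *
s=optics.capture('scene'); crop(s,230,140,410,290,4,'pics/u2s.png')"
```

```text
t 45.22 pt [ 0.5424 -0.0846  0.0769] yaw 6.74 roll 0.24 shift(after roll) [-0.0003  0.0013  0.0025] now [-0.0003  0.0013  0.0025] 
 zax [ 0.0108 -0.0179 -0.9998] xz 0.0087 F [ 0.2027 -0.171  -1.0005] gap 0.0436 j6 1.22
```

View pics/u2s.png

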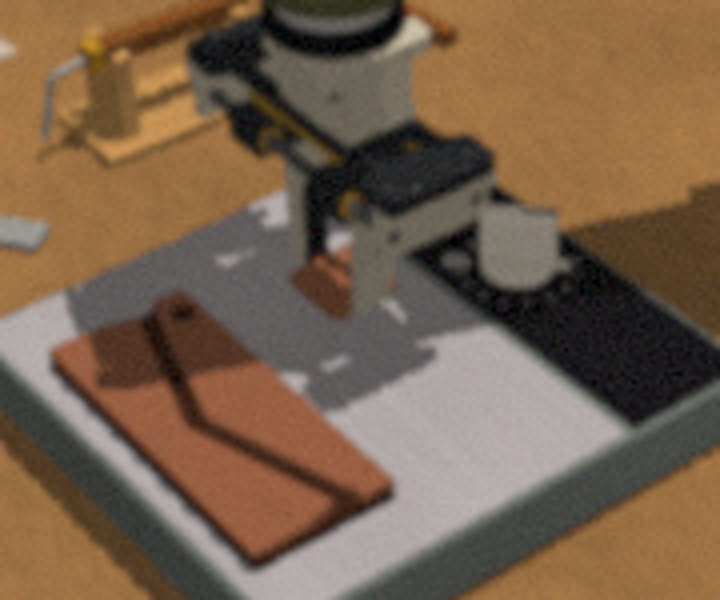

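Emit:
{"name": "drive_tool", "arguments": {"plan": [[[0, 0, 0.0015], 0], [[0, 0, 0.001], 0], [[0, 0, 0], 0], [[0, 0, 0], 0]]}}

```text
time_s: 45.6
ee_pos: [0.5408, -0.0817, 0.2415]
tool_rot: [0.009, 0.998, 0.059, 0.005]
wrist_force: [-0.1, -1.2, 0.2]
finger_gap: 0.0436
```

Emit:
{"name": "drive_tool", "arguments": {"plan": [[[0, 0, 0], 0], [[0, 0, 0], 0], [[0, 0, 0], 0], [[0, 0, 0], 0], [[0, 0, 0], 0]], "claw": 0.065}}

```text
time_s: 46.02
ee_pos: [0.5409, -0.0817, 0.2417]
tool_rot: [0.009, 0.998, 0.059, 0.005]
wrist_force: [0.9, 0.0, 0.4]
finger_gap: 0.0647
```

Emit:
{"name": "drive_tool", "arguments": {"plan": [[[0, 0, -0.004], 0], [[0, 0, -0.008], 0], [[0, 0, -0.01], 0], [[0, 0, -0.01], 0], [[0, 0, -0.01], 0], [[0, 0, -0.01], 0], [[0, 0, -0.008], 0], [[0, 0, -0.004], 0], [[0, 0, 0], 0]]}}

```text
time_s: 46.77
ee_pos: [0.5407, -0.0805, 0.3155]
tool_rot: [0.01, 0.998, 0.059, 0.007]
wrist_force: [-0.3, 0.8, 0.1]
finger_gap: 0.0649
```

```bash
python3 d.py .564 .367 .13 17.3;python3 -c "
from h import *
s=optics.capture('scene'); crop(s,230,140,410,290,4,'pics/u3s.png'); s=optics.capture('scene'); cv2.imwrite('pics/u3full.png',s[:,:,::-1])"
```

```text
t 46.77 pt [ 0.5433 -0.0837  0.1485] yaw 6.75 roll -10.55 shift(after roll) [ 0.1536 -0.4245  0.0102] now [ 0.0733 -0.4454  0.0102] 
 zax [ 0.0159 -0.0191 -0.9997] xz 0.0135 F [-0.2802  0.8465  0.0704] gap 0.0649 j6 1.22
```

View pics/u3full.png

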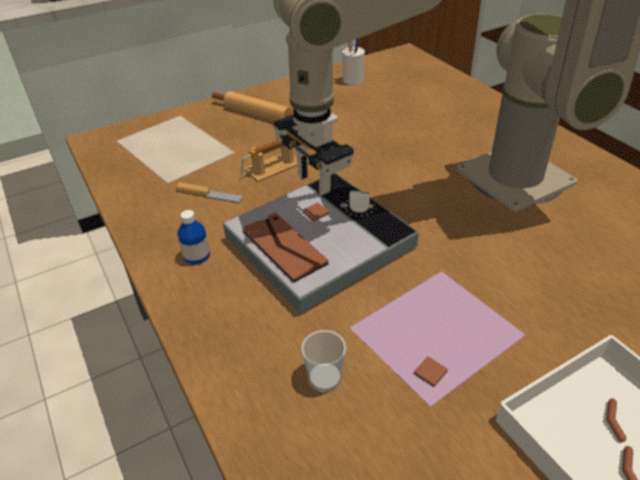

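Emit:
{"name": "drive_tool", "arguments": {"plan": [[[0.001, -0.006, 0], 0], [[0.002, -0.0115, 0], 0], [[0.002, -0.0115, 0], -0.5], [[0.002, -0.0115, 0], -0.5], [[0.002, -0.0115, 0], -0.5], [[0.002, -0.0115, 0], -0.5], [[0.002, -0.0115, 0], -0.5], [[0.002, -0.0115, 0], -0.5], [[0.002, -0.0115, 0], -0.5], [[0.002, -0.0115, 0], -0.5], [[0.003, -0.0115, 0], -0.5], [[0.003, -0.0115, 0], -0.5], [[0.003, -0.0115, 0], -0.5], [[0.003, -0.0115, 0], -0.5], [[0.003, -0.0115, 0], -0.5], [[0.003, -0.0115, 0], -0.5], [[0.003, -0.0115, 0], -0.5], [[0.003, -0.0115, 0], -0.5], [[0.003, -0.0115, 0], -0.5], [[0.003, -0.0115, 0], -0.5]], "claw": 0.07}}

```text
time_s: 48.53
ee_pos: [0.5439, 0.1746, 0.3059]
tool_rot: [0.009, 0.989, 0.145, 0.003]
wrist_force: [0.2, 0.1, 0.7]
finger_gap: 0.0701
```

```bash
python3 d.py .564 .367 .13 17.3
```

```text
t 48.53 pt [0.5453 0.1717 0.1389] yaw 16.71 roll -0.59 shift(after roll) [ 0.0759 -0.1811  0.0057] now [ 0.074  -0.1819  0.0057] 
 zax [ 0.0085 -0.0173 -0.9998] xz 0.0032 F [0.1812 0.106  0.6657] gap 0.0701 j6 1.51
```

Emit:
{"name": "drive_tool", "arguments": {"plan": [[[0.0045, -0.011, 0], 0], [[0.0045, -0.011, 0], 0], [[0.0045, -0.011, 0], 0], [[0.0045, -0.011, 0], 0], [[0.0045, -0.011, 0], 0], [[0.0045, -0.011, 0], 0], [[0.0045, -0.011, 0], 0], [[0.0045, -0.011, 0], 0], [[0.0045, -0.011, 0], 0], [[0.0045, -0.011, 0], 0], [[0.0045, -0.011, 0], 0], [[0.0045, -0.011, 0], 0], [[0.0045, -0.011, 0], 0], [[0.0035, -0.009, 0], 0], [[0.002, -0.005, 0], 0], [[0, 0, 0], 0], [[0, 0, 0], 0]]}}

```text
time_s: 49.95
ee_pos: [0.5609, 0.3654, 0.3018]
tool_rot: [0.009, 0.989, 0.147, 0.003]
wrist_force: [-0.2, 0.4, -0.2]
finger_gap: 0.0699
```

```bash
python3 d.py .564 .367 .05 17.3;python3 -c "
from h import *
s=optics.capture('scene'); crop(s,370,260,510,400,5,'pics/u4s.png')
print((np.array([proj('scene',[.564,.367,.01])])-[370,260])*5)"
```

```text
t 49.95 pt [0.5622 0.3625 0.1348] yaw 16.89 roll -0.41 shift(after roll) [ 0.0028 -0.0054  0.0847] now [ 0.0028 -0.0054  0.0847] 
 zax [ 0.0079 -0.0173 -0.9998] xz 0.0026 F [-0.2187  0.4381 -0.2367] gap 0.0699 j6 1.79
[[305.00643375 542.97502455]]
```

View pics/u4s.png

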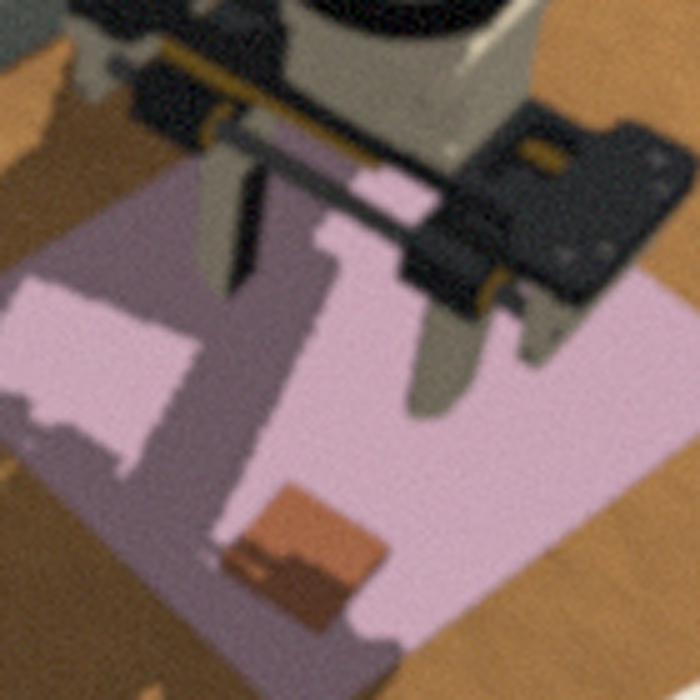

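Emit:
{"name": "drive_tool", "arguments": {"plan": [[[0.0005, -0.001, 0.004], -0.4], [[0.001, -0.002, 0.008], 0], [[0.0005, -0.001, 0.01], 0], [[0, 0, 0.01], 0], [[0, 0, 0.01], 0], [[0, 0, 0.01], 0], [[0, 0, 0.01], 0], [[0, 0, 0.01], 0], [[0, 0, 0.009], 0], [[0, 0, 0.007], 0], [[0, 0, 0.003], 0], [[0, 0, 0], 0], [[0, 0, 0], 0], [[0, 0, 0], 0]]}}

```text
time_s: 51.17
ee_pos: [0.5618, 0.3648, 0.1976]
tool_rot: [0.01, 0.989, 0.149, 0.0]
wrist_force: [-0.1, 0.7, 0.6]
finger_gap: 0.07
```

```bash
python3 d.py .564 .367 .0225 17.3
```

```text
t 51.17 pt [0.5624 0.3614 0.0307] yaw 17.14 roll -0.16 shift(after roll) [ 0.0032 -0.005   0.0081] now [ 0.0032 -0.005   0.0081] 
 zax [ 0.0034 -0.0204 -0.9998] xz -0.0028 F [-0.0552  0.6881  0.6485] gap 0.07 j6 1.78
```

Emit:
{"name": "drive_tool", "arguments": {"plan": [[[0.001, -0.002, 0], 0], [[0.001, -0.002, 0.001], 0], [[0, 0, 0.002], 0], [[0, 0, 0.002], 0], [[0, 0, 0.001], 0], [[0, 0, 0], 0], [[0, 0, 0], 0]]}}

```text
time_s: 51.75
ee_pos: [0.5639, 0.3706, 0.1944]
tool_rot: [0.009, 0.989, 0.149, 0.003]
wrist_force: [-0.4, -0.1, -0.1]
finger_gap: 0.07
```

```bash
python3 d.py .564 .367 .0225 17.3
```

```text
t 51.75 pt [0.5652 0.3677 0.0274] yaw 17.16 roll -0.14 shift(after roll) [-0.0014  0.0002  0.0049] now [-0.0014  0.0002  0.0049] 
 zax [ 0.0081 -0.0176 -0.9998] xz 0.0026 F [-0.3582 -0.1088 -0.1488] gap 0.07 j6 1.79
```

Emit:
{"name": "drive_tool", "arguments": {"plan": [[[-0.0007, 0, 0.002], 0], [[0, 0, 0.002], 0], [[0, 0, 0.0005], 0], [[0, 0, 0], 0], [[0, 0, 0], 0]]}}

```text
time_s: 52.17
ee_pos: [0.5631, 0.3701, 0.1891]
tool_rot: [0.009, 0.989, 0.149, 0.002]
wrist_force: [-0.3, -0.3, 0.2]
finger_gap: 0.0703
```

Emit:
{"name": "drive_tool", "arguments": {"plan": [[[0, 0, 0], 0], [[0, 0, 0], 0], [[0, 0, 0], 0], [[0, 0, 0], 0], [[0, 0, 0], 0], [[0, 0, 0], 0], [[0, 0, 0], 0]], "claw": 0.035}}

```text
time_s: 52.75
ee_pos: [0.5631, 0.3701, 0.1892]
tool_rot: [0.009, 0.989, 0.149, 0.003]
wrist_force: [0.6, 0.5, -0.4]
finger_gap: 0.0438
```

```bash
python3 d.py .564 .367 .0225 17.3
```

```text
t 52.75 pt [0.5644 0.3671 0.0223] yaw 17.15 roll -0.15 shift(after roll) [-0.0004 -0.     -0.0002] now [-0.0004 -0.     -0.0002] 
 zax [ 0.0078 -0.0179 -0.9998] xz 0.0022 F [ 0.6035  0.4849 -0.4364] gap 0.0438 j6 1.79
```

Emit:
{"name": "drive_tool", "arguments": {"plan": [[[0, 0, -0.004], 0], [[0, 0, -0.008], 0], [[0, 0, -0.011], 0], [[0, 0, -0.011], 0], [[0, 0, -0.011], 0], [[0, 0, -0.011], 0], [[0, 0, -0.011], 0], [[0, 0, -0.011], 0], [[0, 0, -0.011], 0], [[0, 0, -0.011], 0], [[0, 0, -0.008], 0], [[0, 0, -0.004], 0], [[0, 0, 0], 0]]}}

```text
time_s: 53.83
ee_pos: [0.5627, 0.3727, 0.3177]
tool_rot: [0.008, 0.989, 0.149, 0.005]
wrist_force: [0.8, -0.0, -0.3]
finger_gap: 0.0433
```

```bash
python3 d.py .5306 .0133 .135 7
```

```text
t 53.83 pt [0.5648 0.3702 0.1508] yaw 17.15 roll 10.15 shift(after roll) [-0.0776  0.3497  0.0207] now [-0.138   0.3306  0.0207] 
 zax [ 0.0128 -0.015  -0.9998] xz 0.0078 F [ 0.7815 -0.0117 -0.2754] gap 0.0433 j6 1.79
```

Emit:
{"name": "drive_tool", "arguments": {"plan": [[[-0.002, 0.005, 0], 0.5], [[-0.004, 0.01, 0], 0.5], [[-0.0045, 0.011, 0], 0.5], [[-0.0045, 0.011, 0], 0.5], [[-0.0045, 0.011, 0], 0.5], [[-0.0045, 0.011, 0], 0.5], [[-0.0045, 0.011, 0], 0.5], [[-0.0045, 0.011, 0], 0.5], [[-0.0035, 0.0115, 0], 0.5], [[-0.0035, 0.0115, 0], 0.5], [[-0.0035, 0.0115, 0], 0.5], [[-0.0035, 0.0115, 0], 0.5], [[-0.003, 0.0115, 0], 0.5], [[-0.003, 0.0115, 0], 0.5], [[-0.003, 0.0115, 0], 0.5], [[-0.003, 0.0115, 0], 0.5], [[-0.003, 0.0115, 0], 0.5], [[-0.003, 0.0115, 0], 0.5], [[-0.003, 0.0115, 0], 0.5], [[-0.003, 0.0115, 0], 0.5]]}}

```text
time_s: 55.5
ee_pos: [0.5314, 0.1169, 0.3133]
tool_rot: [0.011, 0.999, 0.052, -0.0]
wrist_force: [-0.0, -0.1, -1.5]
finger_gap: 0.0436
```

```bash
python3 d.py .5306 .0133 .12 7
```

```text
t 55.5 pt [0.5315 0.1132 0.1463] yaw 5.98 roll -1.02 shift(after roll) [-0.013   0.0984  0.0285] now [-0.0112  0.0986  0.0285] 
 zax [ 0.0002 -0.0222 -0.9998] xz -0.0021 F [-0.0133 -0.102  -1.5116] gap 0.0436 j6 1.6
```

Emit:
{"name": "drive_tool", "arguments": {"plan": [[[-0.0015, 0.011, 0.001], 0], [[-0.0015, 0.011, 0.002], 0], [[-0.0015, 0.011, 0.002], 0], [[-0.0015, 0.01, 0.002], 0], [[-0.0015, 0.01, 0.003], 0], [[-0.001, 0.009, 0.003], 0], [[-0.001, 0.008, 0.003], 0], [[-0.001, 0.006, 0.004], 0], [[0, 0.004, 0.004], 0], [[0, 0.002, 0.003], 0], [[0, 0, 0.002], 0], [[0, 0, 0], 0], [[0, 0, 0], 0]]}}

```text
time_s: 56.58
ee_pos: [0.5287, 0.0222, 0.2822]
tool_rot: [0.011, 0.999, 0.051, -0.001]
wrist_force: [-0.1, 0.2, -1.0]
finger_gap: 0.0432
```

```bash
python3 d.py .5306 .0133 .0735 7
```

```text
t 56.58 pt [0.5285 0.0186 0.1153] yaw 5.82 roll -1.18 shift(after roll) [0.0016 0.0046 0.0419] now [0.0017 0.0046 0.0419] 
 zax [-0.0011 -0.0218 -0.9998] xz -0.0033 F [-0.1376  0.1742 -1.0222] gap 0.0432 j6 1.43
```

Emit:
{"name": "drive_tool", "arguments": {"plan": [[[0.0005, 0.001, 0.004], -0.5], [[0.0005, 0.001, 0.006], -0.5], [[0, 0.001, 0.007], 0], [[0, 0, 0.007], 0], [[0, 0, 0.005], 0], [[0, 0, 0.003], 0], [[0, 0, 0.001], 0], [[0, 0, 0], 0], [[0, 0, 0], 0], [[0, 0, 0], 0]]}}

```text
time_s: 57.42
ee_pos: [0.5299, 0.0198, 0.2451]
tool_rot: [0.011, 0.998, 0.062, -0.002]
wrist_force: [-0.4, 0.0, -0.8]
finger_gap: 0.0435
```

```bash
python3 d.py .5306 .0133 .0735 7
```

```text
t 57.42 pt [0.5295 0.0162 0.0782] yaw 7.06 roll 0.06 shift(after roll) [0.0007 0.0029 0.0047] now [0.0007 0.0029 0.0047] 
 zax [-0.0021 -0.0214 -0.9998] xz -0.0047 F [-0.359   0.031  -0.8105] gap 0.0435 j6 1.4
```

Emit:
{"name": "drive_tool", "arguments": {"plan": [[[0, 0.001, 0.0015], 0], [[0, 0, 0.0015], 0], [[0, 0, 0.001], 0], [[0, 0, 0], 0], [[0, 0, 0], 0], [[0, 0, 0], 0]]}}

```text
time_s: 57.92
ee_pos: [0.5306, 0.0185, 0.242]
tool_rot: [0.011, 0.998, 0.062, -0.001]
wrist_force: [0.1, 0.5, 0.2]
finger_gap: 0.0435
```

```bash
python3 d.py .5306 .0133 .0735 7
```

```text
t 57.92 pt [0.5307 0.0149 0.0751] yaw 7.06 roll 0.06 shift(after roll) [-0.0003  0.0016  0.0016] now [-0.0003  0.0016  0.0016] 
 zax [ 0.0003 -0.0216 -0.9998] xz -0.0023 F [0.0633 0.4659 0.1642] gap 0.0435 j6 1.4
```

Emit:
{"name": "drive_tool", "arguments": {"plan": [[[0, 0, 0.0013], 0], [[0, 0, 0], 0], [[0, 0, 0], 0]]}}

```text
time_s: 58.17
ee_pos: [0.5307, 0.0185, 0.2408]
tool_rot: [0.011, 0.998, 0.062, -0.0]
wrist_force: [0.6, 0.7, 0.2]
finger_gap: 0.0435
```

Emit:
{"name": "drive_tool", "arguments": {"plan": [[[0, 0, 0], 0], [[0, 0, 0], 0], [[0, 0, 0], 0], [[0, 0, 0], 0], [[0, 0, 0], 0]], "claw": 0.065}}

```text
time_s: 58.58
ee_pos: [0.5309, 0.0185, 0.2411]
tool_rot: [0.011, 0.998, 0.062, -0.0]
wrist_force: [0.7, 0.2, 0.2]
finger_gap: 0.0643
```

Emit:
{"name": "drive_tool", "arguments": {"plan": [[[0, 0, -0.004], 0], [[0, 0, -0.008], 0], [[0, 0, -0.01], 0], [[0, 0, -0.01], 0], [[0, 0, -0.01], 0], [[0, 0, -0.01], 0], [[0, 0, -0.008], 0], [[0, 0, -0.004], 0], [[0, 0, 0], 0]]}}

```text
time_s: 59.33
ee_pos: [0.5314, 0.0201, 0.3149]
tool_rot: [0.011, 0.998, 0.062, 0.002]
wrist_force: [0.5, -0.4, 0.3]
finger_gap: 0.0649
```

```bash
python3 d.py .4427 -.0524 .13 7;python3 -c "
from h import *
s=optics.capture('scene'); crop(s,220,150,420,300,4,'pics/u5s.png'); cv2.imwrite('pics/u5full.png',s[:,:,::-1]);t=optics.capture('top'); cv2.imwrite('pics/u5top.png',t[:,:,::-1])"
```

```text
t 59.33 pt [0.5324 0.0164 0.148 ] yaw 7.06 roll 0.06 shift(after roll) [-0.0974  0.057   0.019 ] now [-0.0975  0.0569  0.019 ] 
 zax [ 0.0055 -0.0218 -0.9997] xz 0.0028 F [ 0.5221 -0.4061  0.3318] gap 0.0649 j6 1.4
```

View pics/u5s.png

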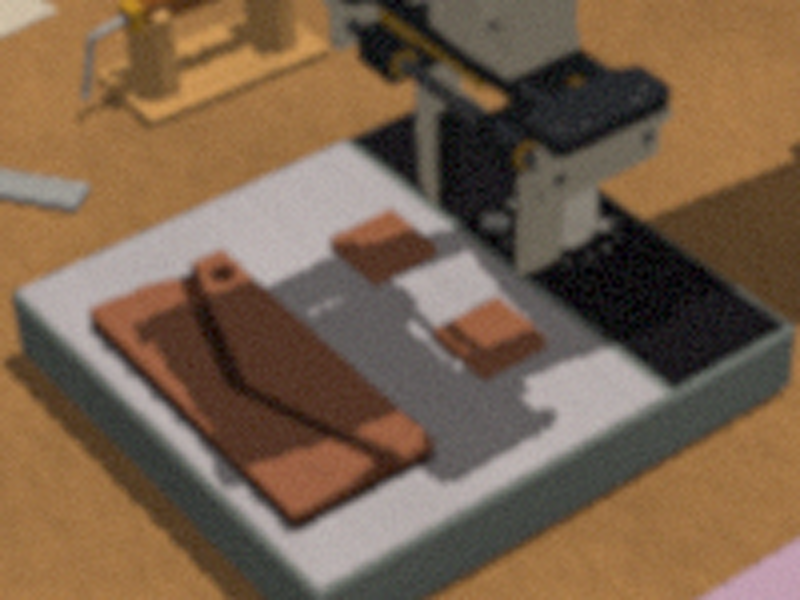

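View pics/u5top.png

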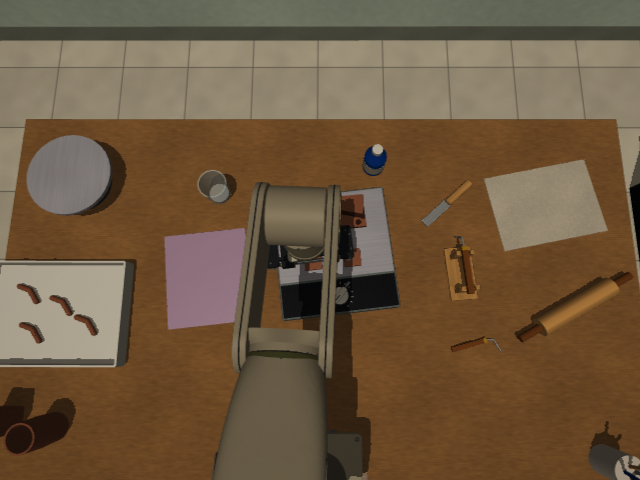

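Run:
```python
from m import *
np.set_printoptions(suppress=True,precision=4)
t=cv2.imread('pics/top0.png')[:,:,::-1]; crop(t,320,272,362,314,16,'pics/dial.png')
s=cv2.imread('pics/scene0.png')[:,:,::-1]; crop(s,335,185,385,225,15,'pics/dials.png')
for z in(.05,.059,.09): 
    print(z,(proj('top',[.4427,-.0524,z])-[320,272]+.5)*16,(proj('scene',[.4427,-.0524,z])-[335,185]+.5)*15)
```

```text
0.05 [313.2105 392.0864] [381.0014 324.2865]
0.059 [314.8204 387.6295] [381.558  277.4808]
0.09 [320.5711 371.7095] [383.5132 113.0639]
```

View pics/dial.png

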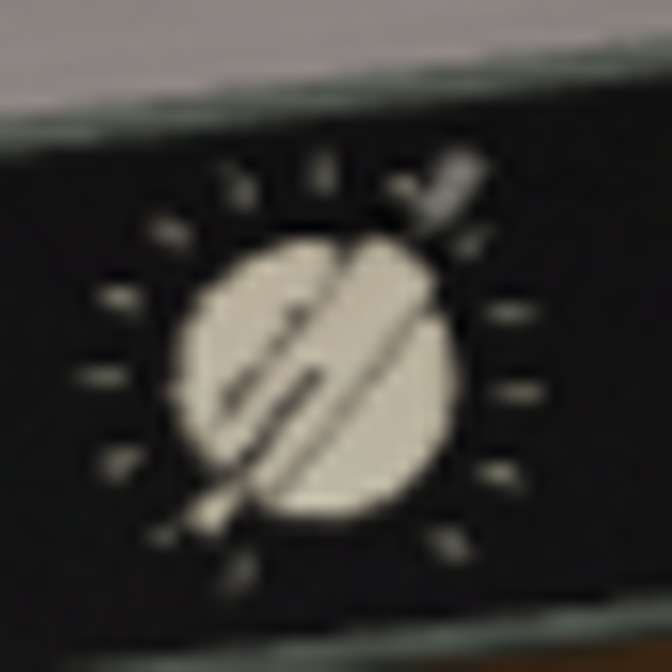

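View pics/dials.png

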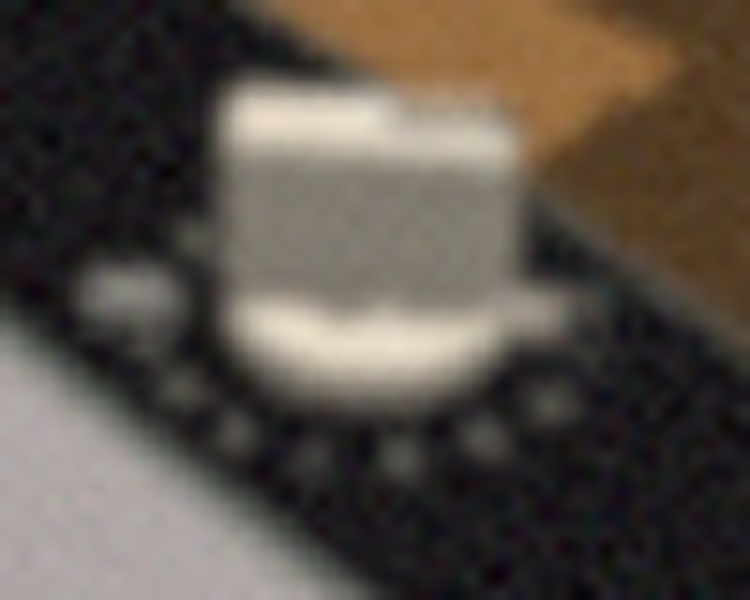

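Run:
```python
from m import *
np.set_printoptions(suppress=True,precision=4)
w=lambda u,v,z: onz('top',u/16+320-.5,v/16+272-.5,z)[:2]
T=[(102,376),(118,297),(168,232),(238,188),(322,172),(118,463),(160,537),(238,575),(450,545),(500,473),(517,392),(513,312),(470,243)]
P=np.array([w(*t,.05) for t in T]); A=np.c_[2*P,np.ones(len(P))]; s=np.linalg.lstsq(A,(P**2).sum(1),rcond=None)[0]
print('ring centre',s[:2],'r',np.sqrt(s[2]+s[:2]@s[:2]), np.linalg.norm(P-s[:2],axis=1))
print('disc centre',w(315,378,.059))
c=s[:2]
ang=lambda p:np.degrees(np.arctan2(*(p-c)[::-1]))
for n,a,z in(('flag in',(425,225),.053),('flag out',(470,162),.053),('beak',(200,522),.058)):
    p=w(*a,z); print(n,p,np.linalg.norm(p-c),ang(p))
d=w(240,470,.09)-w(318,372,.09); print('line dir',np.degrees(np.arctan2(d[1],d[0])))
for a,b in(((345,258),(222,412)),((430,310),(262,492))):
    d=w(*b,.09)-w(*a,.09); print('edge',np.degrees(np.arctan2(d[1],d[0])))
```

```text
ring centre [ 0.4443 -0.0521] r 0.033176050764231926 [0.0331 0.0334 0.0328 0.0328 0.0333 0.0331 0.0341 0.0324 0.0335 0.0329
 0.0325 0.0338 0.0335]
disc centre [ 0.4442 -0.0524]
flag in [ 0.4689 -0.0701] 0.030451357545941592 -36.13404467287784
flag out [ 0.4789 -0.0773] 0.04278524051536693 -36.00700284077949
beak [ 0.4218 -0.0344] 0.028608975080822618 141.74524895743065
line dir 141.34495229700102
edge 141.30918215999358
edge 137.13074160936677
```

```bash
python3 d.py .4443 -.0522 .15 141.3
```

```text
t 59.43 pt [0.5318 0.0164 0.1467] yaw 7.06 roll -134.24 shift(after roll) [ 0.0253 -0.1083 -0.0022] now [-0.0953  0.0574 -0.0022] 
 zax [ 0.004  -0.0217 -0.9998] xz 0.0013 F [-0.3035  0.3977  0.5884] gap 0.065 j6 1.4
```

Emit:
{"name": "drive_tool", "arguments": {"plan": [[[-0.004, 0.003, 0], 0], [[-0.009, 0.006, 0], 0], [[-0.01, 0.007, 0], 0], [[-0.01, 0.007, 0], 0], [[-0.01, 0.007, 0], 0], [[-0.01, 0.007, 0], 0], [[-0.01, 0.007, 0], 0], [[-0.009, 0.006, 0], 0], [[-0.006, 0.004, 0], 0], [[-0.003, 0.002, 0], 0], [[0, 0, 0], 0], [[0, 0, 0], -4]], "claw": 0.045}}

```text
time_s: 60.43
ee_pos: [0.4464, -0.0516, 0.3068]
tool_rot: [0.01, 0.995, 0.096, -0.006]
wrist_force: [0.2, -0.2, -0.7]
finger_gap: 0.045
```

Emit:
{"name": "drive_tool", "arguments": {"plan": [[[0, 0, 0], -5], [[0, 0, 0], -6], [[0, 0, 0], -6], [[0, 0, 0], -6], [[0, 0, 0], -6], [[0, 0, 0], -6], [[0, 0, 0], -6], [[0, 0, 0], -6], [[0, 0, 0], -6], [[0, 0, 0], -6], [[0, 0, 0], -6], [[0, 0, 0], -6], [[0, 0, 0], -6], [[0, 0, 0], -6], [[0, 0, 0], -6], [[0, 0, 0], -6], [[0, 0, 0], -6]]}}

```text
time_s: 61.85
ee_pos: [0.4505, -0.0479, 0.3068]
tool_rot: [0.002, 0.521, 0.854, -0.01]
wrist_force: [0.6, 0.8, -0.6]
finger_gap: 0.0454
```

```bash
python3 d.py .4443 -.0522 .1 141.3
```

```text
t 61.85 pt [ 0.4492 -0.0509  0.1398] yaw 117.25 roll -24.05 shift(after roll) [ 0.0032 -0.0034  0.0398] now [ 0.0016 -0.0044  0.0398] 
 zax [-0.0074 -0.0179 -0.9998] xz -0.0125 F [ 0.6058  0.8091 -0.6204] gap 0.0454 j6 -0.68
```

Emit:
{"name": "drive_tool", "arguments": {"plan": [[[0, 0, 0], -6], [[0, 0, 0], -6], [[0, 0, 0], -6], [[0, 0, 0], -4], [[0, 0, 0], -1], [[0, 0, 0], 0]]}}

```text
time_s: 62.35
ee_pos: [0.452, -0.0465, 0.3067]
tool_rot: [-0.0, 0.327, 0.945, -0.009]
wrist_force: [-0.3, 0.3, 0.5]
finger_gap: 0.0449
```

```bash
python3 d.py .4443 -.0522 .1 141.3;python3 -c "
from h import *
s=optics.capture('scene'); crop(s,280,100,430,240,5,'pics/v1s.png')"
```

```text
t 62.35 pt [ 0.4509 -0.0493  0.1397] yaw 141.84 roll 0.54 shift(after roll) [ 0.0035 -0.0057  0.0398] now [ 0.0036 -0.0056  0.0398] 
 zax [-0.0066 -0.017  -0.9998] xz -0.0054 F [-0.2582  0.3349  0.4674] gap 0.0449 j6 -1.11
```

View pics/v1s.png

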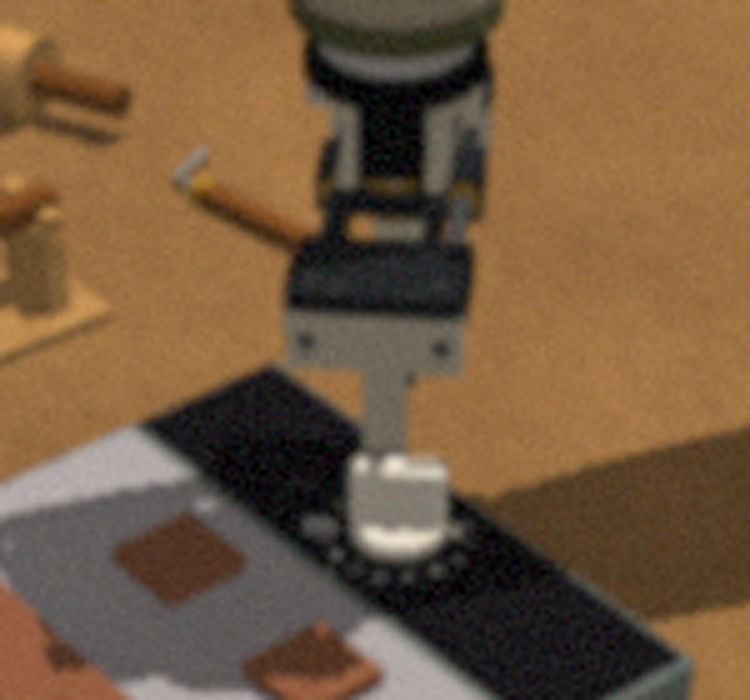

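Emit:
{"name": "drive_tool", "arguments": {"plan": [[[0.001, -0.0015, 0.002], 0.3], [[0.001, -0.0015, 0.004], 0], [[0.0005, -0.001, 0.005], 0], [[0, 0, 0.005], 0], [[0, 0, 0.005], 0], [[0, 0, 0.005], 0], [[0, 0, 0.004], 0], [[0, 0, 0.002], 0], [[0, 0, 0], 0], [[0, 0, 0], 0]]}}

```text
time_s: 63.23
ee_pos: [0.4463, -0.0486, 0.2699]
tool_rot: [-0.001, 0.334, 0.943, -0.009]
wrist_force: [-0.3, -0.2, 0.2]
finger_gap: 0.045
```

```bash
python3 d.py .4443 -.0522 .0815 141.3
```

```text
t 63.23 pt [ 0.4448 -0.0513  0.1029] yaw 141.01 roll -0.29 shift(after roll) [-0.     -0.0006  0.0215] now [-0.     -0.0006  0.0215] 
 zax [-0.0086 -0.0164 -0.9998] xz -0.0036 F [-0.3197 -0.2404  0.2033] gap 0.045 j6 -1.1
```

Emit:
{"name": "drive_tool", "arguments": {"plan": [[[0, 0, 0.003], 0], [[0, 0, 0.005], 0], [[0, 0, 0.005], 0], [[0, 0, 0.003], 0], [[0, 0, 0.001], 0], [[0, 0, 0], 0], [[0, 0, 0], 0], [[0, 0, 0], 0]]}}

```text
time_s: 63.9
ee_pos: [0.4464, -0.0489, 0.2515]
tool_rot: [-0.001, 0.334, 0.943, -0.009]
wrist_force: [-0.3, 0.2, -0.5]
finger_gap: 0.0449
```

```bash
python3 d.py .4443 -.0522 .0815 141.3
```

```text
t 63.9 pt [ 0.4451 -0.0517  0.0845] yaw 141.02 roll -0.28 shift(after roll) [ 0.0003 -0.0009  0.0031] now [ 0.0003 -0.0009  0.0031] 
 zax [-0.0078 -0.0165 -0.9998] xz -0.0044 F [-0.2665  0.2103 -0.4757] gap 0.0449 j6 -1.1
```

Emit:
{"name": "drive_tool", "arguments": {"plan": [[[0.0003, -0.0007, 0.0015], -0.2], [[0, 0, 0.0005], 0], [[0, 0, 0], 0], [[0, 0, 0], 0]]}}

```text
time_s: 64.23
ee_pos: [0.4459, -0.0494, 0.2499]
tool_rot: [-0.0, 0.332, 0.943, -0.009]
wrist_force: [0.4, -0.1, 0.8]
finger_gap: 0.0451
```

Emit:
{"name": "drive_tool", "arguments": {"plan": [[[0, 0, 0], 0], [[0, 0, 0], 0], [[0, 0, 0], 0], [[0, 0, 0], 0], [[0, 0, 0], 0], [[0, 0, 0], 0], [[0, 0, 0], 0]], "claw": 0.008}}

```text
time_s: 64.82
ee_pos: [0.4457, -0.05, 0.2503]
tool_rot: [-0.001, 0.332, 0.943, -0.01]
wrist_force: [0.5, 1.4, -1.7]
finger_gap: 0.014
```

```bash
python3 d.py .4443 -.0522 .0815 141.3
```

```text
t 64.82 pt [ 0.4444 -0.053   0.0833] yaw 141.24 roll -0.06 shift(after roll) [0.0006 0.0006 0.0018] now [0.0006 0.0006 0.0018] 
 zax [-0.0076 -0.0183 -0.9998] xz -0.0055 F [ 0.5338  1.3739 -1.6893] gap 0.014 j6 -1.11
```

Emit:
{"name": "drive_tool", "arguments": {"plan": [[[0, 0, 0], 2], [[0, 0, 0], 4], [[0, 0, 0], 5], [[0, 0, 0], 5], [[0, 0, 0], 5], [[0, 0, 0], 5], [[0, 0, 0], 4]]}}

```text
time_s: 65.4
ee_pos: [0.4456, -0.0501, 0.2503]
tool_rot: [0.002, 0.574, 0.819, -0.009]
wrist_force: [-0.5, -1.0, 0.3]
finger_gap: 0.0136
```

```bash
python3 d.py .4443 -.0525 .0833 -36
```

```text
t 65.4 pt [ 0.4443 -0.0531  0.0833] yaw 110.0 roll 146.0 shift(after roll) [-0.0004 -0.0005 -0.    ] now [ 0.0006  0.0002 -0.    ] 
 zax [-0.0075 -0.0178 -0.9998] xz -0.0142 F [-0.4652 -1.0257  0.3044] gap 0.0136 j6 -0.56
```

Clean turn with low forces; continue.

Emit:
{"name": "drive_tool", "arguments": {"plan": [[[0, 0, 0], 5], [[0, 0, 0], 5], [[0, 0, 0], 5], [[0, 0, 0], 5], [[0, 0, 0], 5], [[0, 0, 0], 5], [[0, 0, 0], 5], [[0, 0, 0], 5], [[0, 0, 0], 5], [[0, 0, 0], 5], [[0, 0, 0], 5], [[0, 0, 0], 5], [[0, 0, 0], 4]]}}

```text
time_s: 66.48
ee_pos: [0.4455, -0.0502, 0.2503]
tool_rot: [0.006, 0.931, 0.364, -0.007]
wrist_force: [-0.8, -1.0, -0.1]
finger_gap: 0.014
```

```bash
python3 d.py .4443 -.0525 .0833 -36
```

```text
t 66.48 pt [ 0.4441 -0.053   0.0833] yaw 42.65 roll 78.65 shift(after roll) [-0.0002 -0.0005  0.    ] now [ 0.0005 -0.0003  0.    ] 
 zax [-0.008  -0.0168 -0.9998] xz -0.0172 F [-0.7574 -0.9824 -0.137 ] gap 0.014 j6 0.61
```

Emit:
{"name": "drive_tool", "arguments": {"plan": [[[0, 0, 0], 5], [[0, 0, 0], 5], [[0, 0, 0], 5], [[0, 0, 0], 5], [[0, 0, 0], 5], [[0, 0, 0], 5], [[0, 0, 0], 5], [[0, 0, 0], 5], [[0, 0, 0], 5], [[0, 0, 0], 5], [[0, 0, 0], 5], [[0, 0, 0], 5], [[0, 0, 0], 5], [[0, 0, 0], 3], [[0, 0, 0], 1], [[0, 0, 0], 0], [[0, 0, 0], 0]]}}

```text
time_s: 67.9
ee_pos: [0.4455, -0.0505, 0.2503]
tool_rot: [0.008, 0.966, -0.26, -0.002]
wrist_force: [-1.1, -1.8, 0.2]
finger_gap: 0.0137
```

```bash
python3 d.py .4443 -.0525 .0833 -36
```

```text
t 67.9 pt [ 0.4442 -0.0529  0.0833] yaw -30.12 roll 5.88 shift(after roll) [-0.0001 -0.0004 -0.    ] now [-0.0001 -0.0004 -0.    ] 
 zax [-0.008  -0.0143 -0.9999] xz 0.0003 F [-1.055  -1.7946  0.1816] gap 0.0137 j6 1.88
```

Emit:
{"name": "drive_tool", "arguments": {"plan": [[[0, 0, 0], 2.5], [[0, 0, 0], 2], [[0, 0, 0], 0.8], [[0, 0, 0], 0], [[0, 0, 0], 0], [[0, 0, 0], 0]]}}

```text
time_s: 68.4
ee_pos: [0.4455, -0.0505, 0.2502]
tool_rot: [0.008, 0.953, -0.302, -0.002]
wrist_force: [-0.8, -1.0, -0.2]
finger_gap: 0.0135
```

```bash
python3 d.py .4443 -.0525 .0833 -36
```

```text
t 68.4 pt [ 0.4442 -0.0528  0.0833] yaw -35.1 roll 0.9 shift(after roll) [-0.0001 -0.0004 -0.    ] now [-0.0001 -0.0004 -0.    ] 
 zax [-0.008  -0.0141 -0.9999] xz 0.0015 F [-0.7623 -1.0444 -0.2415] gap 0.0135 j6 1.97
```

Add 0.9°, then open and lift.

Emit:
{"name": "drive_tool", "arguments": {"plan": [[[0, 0, 0], 0.8], [[0, 0, 0], 0], [[0, 0, 0], 0], [[0, 0, 0], 0]]}}

```text
time_s: 68.73
ee_pos: [0.4455, -0.0505, 0.2502]
tool_rot: [0.008, 0.951, -0.308, -0.002]
wrist_force: [-1.8, -1.4, 0.0]
finger_gap: 0.014
```

Emit:
{"name": "drive_tool", "arguments": {"plan": [[[0, 0, 0], 0], [[0, 0, 0], 0], [[0, 0, 0], 0], [[0, 0, 0], 0], [[0, 0, 0], 0], [[0, 0, 0], 0]], "claw": 0.045}}

```text
time_s: 69.23
ee_pos: [0.4456, -0.0502, 0.2502]
tool_rot: [0.008, 0.952, -0.307, -0.001]
wrist_force: [0.7, 0.3, 0.0]
finger_gap: 0.044
```

Emit:
{"name": "drive_tool", "arguments": {"plan": [[[0, 0, -0.004], 0], [[0, 0, -0.008], 0], [[0, 0, -0.01], 0], [[0, 0, -0.01], 0], [[0, 0, -0.01], 0], [[0, 0, -0.01], 0], [[0, 0, -0.01], 0], [[0, 0, -0.01], 0], [[0, 0, -0.01], 0], [[0, 0, -0.008], 0], [[0, 0, -0.004], 0], [[0, 0, 0], 0]]}}

```text
time_s: 70.23
ee_pos: [0.4469, -0.0488, 0.3577]
tool_rot: [0.008, 0.952, -0.307, 0.001]
wrist_force: [-0.4, 0.4, 0.3]
finger_gap: 0.0453
```

```bash
python3 d.py .25 -.5 .25 -36
```

```text
t 70.23 pt [ 0.4464 -0.0513  0.1908] yaw -35.79 roll 0.21 shift(after roll) [ 0.1052  0.4792 -0.0519] now [ 0.1035  0.4796 -0.0519] 
 zax [-0.0026 -0.0151 -0.9999] xz 0.0067 F [-0.3771  0.431   0.3307] gap 0.0453 j6 1.98
```

Emit:
{"name": "drive_tool", "arguments": {"plan": [[[0.004, 0.015, 0], 0], [[0.005, 0.022, 0], 0], [[0.005, 0.023, 0], 0], [[0.005, 0.023, 0], 0], [[0.005, 0.023, 0], 0], [[0.005, 0.023, 0], 0], [[0.005, 0.023, 0], 0], [[0.005, 0.023, 0], 0], [[0.005, 0.023, 0], 0], [[0.005, 0.023, 0], 0], [[0.005, 0.023, 0], 0], [[0.005, 0.023, 0], 0], [[0.005, 0.023, 0], 0], [[0.005, 0.023, 0], 0], [[0.005, 0.023, 0], 0], [[0.004, 0.02, 0], 0], [[0.002, 0.01, 0], 0], [[0, 0, 0], 0], [[0, 0, 0], 0]]}}

```text
time_s: 71.82
ee_pos: [0.2882, -0.4059, 0.3525]
tool_rot: [0.003, 0.952, -0.306, -0.006]
wrist_force: [-0.2, 1.1, -0.8]
finger_gap: 0.045
```

Run:
```python
from m import *
np.set_printoptions(suppress=True,precision=4)
t=optics.capture('top'); s=optics.capture('scene')
cv2.imwrite('pics/f_top.png',t[:,:,::-1]); cv2.imwrite('pics/f_scene.png',s[:,:,::-1])
crop(t,320,272,362,314,16,'pics/f_dial.png'); crop(t,260,180,410,330,5,'pics/f_plate.png'); crop(t,445,225,490,305,7,'pics/f_rest.png')
crop(s,215,110,355,190,5.5,'pics/f_rest_s.png')
```

```text
(no output)
```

View pics/f_dial.png

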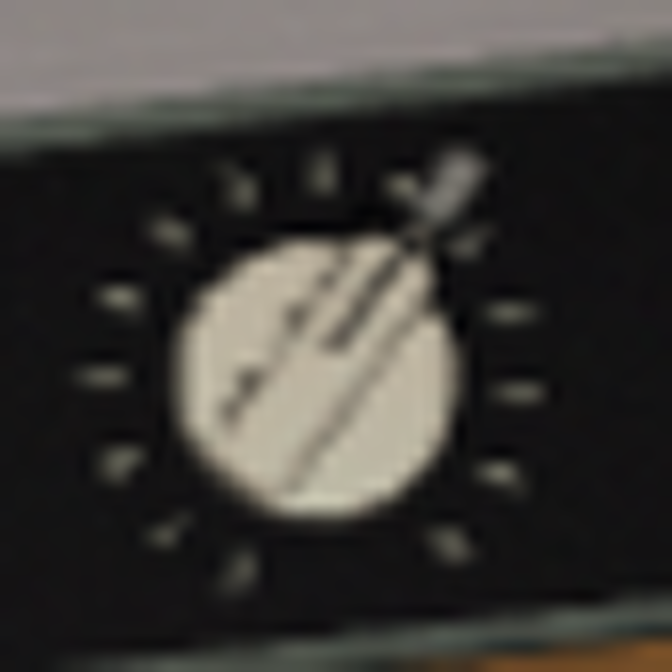

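View pics/f_plate.png

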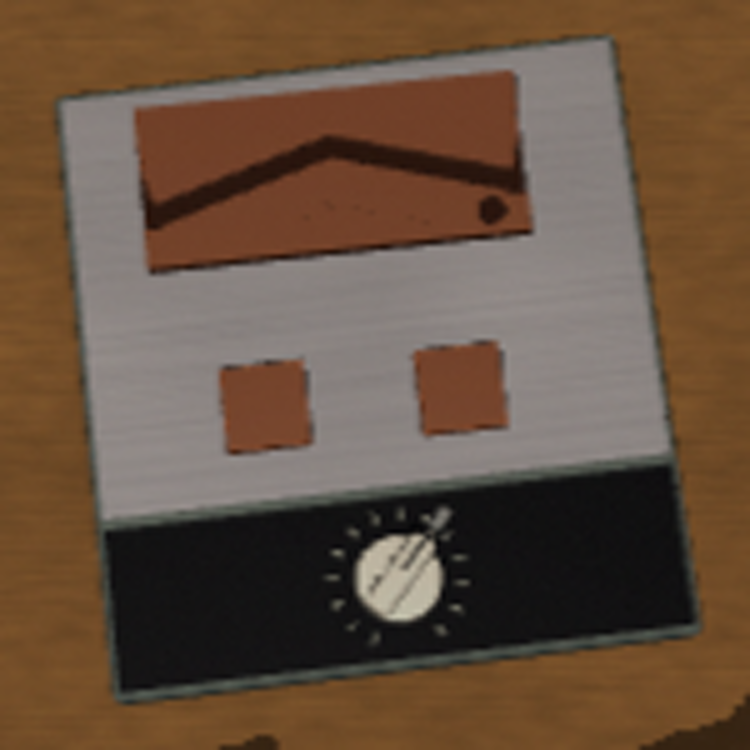

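View pics/f_rest.png

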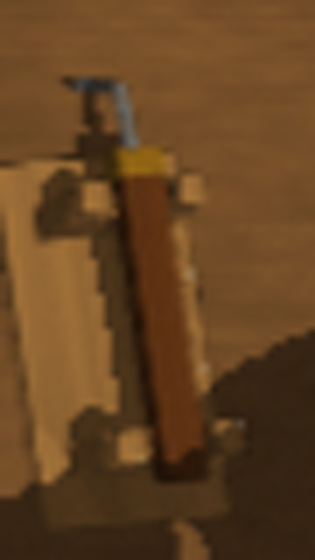

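View pics/f_scene.png

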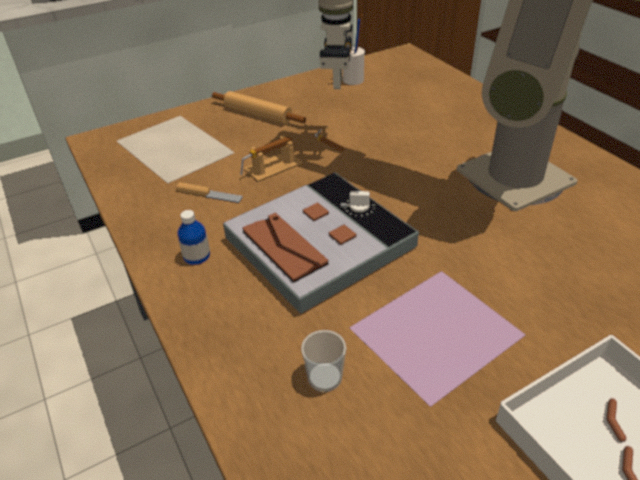

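View pics/f_rest_s.png

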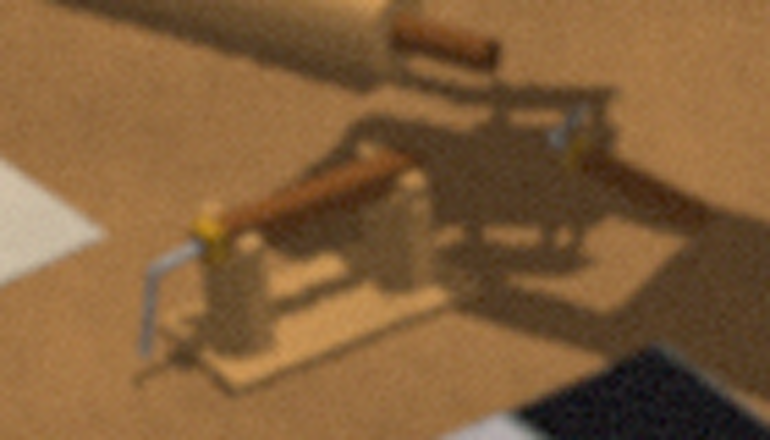

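```bash
python3 -c "
from cell import bot; print(bot.job_done())"
```

```text
the job is handed in; nothing more can be done
None
```

The job is handed in at about 72 s of the 210 s allowed; the hand-in gives no verdict.

**What I did:**
- **Seam:** I drew the stylus ball along the seam from the stamped end to the other end at about 2.4 cm/s. By arm position the ball stayed about 1 mm above the channel floor and within 1 mm of its centre line. The wrist force showed only its usual 1 N or so, so I never felt the floor. I judge the ball was down from the geometry and the pictures, not from contact.
- **Stylus:** I laid it back in the notches of its rest.
- **Tiles:** I set both tiles present side by side on the bare plate, about 10 cm apart.
- **Dial:** I turned it about 177° clockwise to the flag.

**Last pictures:**
- **Stylus:** it lies level in its rest, at the same pixels as at the start.
- **Tiles:** both lie flat on the bare plate, clear of the slab and the dial.
- **Pointer:** its line runs straight into the flag. The tool stopped at −35.8° against the measured flag at −36°.
- **Other things:** cup, bottle and cutter look unmoved, and the gripper is clear of everything.

**What went wrong on the way:** fast moves made the tool tilt, up to about 0.1 rad after the stylus was back in its rest. I corrected it by pushing to the reach limit, which brought the elbow joint (joint 3) to about 0.022 rad against its 0.02 limit. After that I moved more slowly until the dial was done. The first tile was checked a few times, but I saw no sign of either tile being knocked aside.

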